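# Clamp a pressure probe in the calibration fixture

### The arm

A 7-joint arm with a two-finger parallel gripper is mounted at the origin on the work surface. World frame = base frame: x ahead of the robot, y to its left, z up, the work surface at z = 0. Lengths are in mm, angles in rad, forces in N, time in s.
With the tool pointing down it reaches from about 400 to 850 mm from the base axis. Payload 10.4 kg.
Tool frame: the origin (TCP) lies between the finger pads; the fingertips stand 19 mm ahead of it and the grasp point (between the pads) is the TCP; z points along the fingers, y is the direction in which the jaws open and shut (so a half turn about z gives the same grasp; the last joint's range is limited). The gripper opens to 87 mm and grips with 3 to 60 N. Pads are 19 mm wide; open, the fingers measure 117 mm over their backs; the gripper's body (75 mm by 190 mm) begins 51 mm behind the grasp point.
Start: joints at [-1.206, 0.332, -0.065, 1.46, 0.022, 1.35, -0.088], TCP at [236.335, 578.618, 216.876] pointing down, gripper open.
Joint ranges: [-2.6, 2.6], [-0.5, 2.12], [-1.47, 1.34], [0.16, 2.42], [-1.27, 4.41], [0.06, 2.06], [-2.6, 2.6]. Speed limits (rad/s): [2.22, 2.22, 2.79, 2.79, 3.14, 3.14, 3.14].

### API

Orientations are given as [roll, pitch, yaw] about the fixed x, y, z axes, in that order (R = Rz(yaw) Ry(pitch) Rx(roll)).
In Python, from station import telemetry, cams, ticket gives the robot as it stands. The module is installed in compiled form; this text tells all that it offers.
- The arm moves only by the tool apply_moves, never from a script. Its argument "plan" is a list of rows, each a list of 6 numbers: the shift along the tool's x, y, z in cm, then the turn, a rotation vector about the tool's x, y, z in rad. In form: [[tx, ty, tz, rx, ry, rz], ...]. A call has 1 to 20 rows; each row is the pose to reach, as a shift and turn from the pose commanded when the call began, along the tool's axes at that moment; what a row does not reach only later rows make up. A row lasts 1/12 s, in which the tool goes at most 41.7 mm and 7.16 degrees, less where a joint would pass 70% of its speed; a pose out of reach is approached as far as the arm can. A call with a gripper value outside its range is refused whole. "grip" is the finger opening in cm, from 0 to 8.7, set as the call begins (left out, the last holds). The fingers move at their own pace and stop on an object; "squeeze" is the grip in N (left out, the last holds). Time passes only in rows, so rows that repeat a pose let the fingers close. It gives the time, the measured TCP pose, the force and the opening at its end, in the units of the state.
- telemetry.read_state(): the state, without advancing time (a new reading comes with each control period).
- cams.get_image(name): name is "side" or "top"; returns the picture (400x640x3 uint8, blue, green, red); there is no depth.
- cams.get_calibration(name): a dict with "fx", "fy", "cx", "cy" (pixels), "position" and "orientation" of the camera in the world. Camera axes: x right, y up, looking along -z (the intrinsics and any distortion apply to the point x, -y, -z); pixel columns grow to the right and rows downward; lengths in mm; the calibration is good to about 2 mm. A picture is of the moment at which its call begins. get_calibration takes no time and is no camera call.
- ticket.job_done(): hands the job in, once; it reports no verdict.
The state is a dict: "clock": time; "qpos": joint angles; "joint_velocities": joint speeds; "effort": joint torques, N m; "eef_pos": TCP position; "ee_rot": TCP orientation; "wrist_force": force on the tool from outside, world axes, zero at the start; "moment": the same for the moment, N m; "finger_gap": finger opening in mm.
Only numpy, scipy, OpenCV 4.12 (cv2) and the standard library are available. Lean on these libraries where they do the work, as an engineer would, in place of code of your own. Each camera call takes 0.05 s, during which the arm holds its last target.

### The job

Lift the sprung clamp bar of the calibration fixture out of its fork, turn it right aside and let it down there. Take the steel probe from its rest, lay it in the fixture's cradle and slide it along until its nose is right inside the test port, pressing its shoulder firmly home there with a steady push of about 12 N (at least 8 N for half a second, never above 25 N). Then lift the bar again, turn it back over the probe and lower it gently into its fork until it bears on the probe (ease it down in hand: a bar that snaps down or presses with more than 15 N spoils the probe), let go, and do not disturb the other things on the bench.

Things in the scene. Friction and masses are not known exactly. Their poses are not given: they have to be found in the camera images.
- fixture: Fixed calibration fixture left or right of centre, yaw within 0.3 rad: aluminium base 200 x 180 x 12 mm with cradle, test port, fork and pivot post. Origin on the bench under the middle of a probe that is fully home; x along the cradle towards the port, y towards the pivot post (18 mm diameter, at x 0, y +72 mm), z up.
- seat (a point): Where the middle of a fully home probe lies: on the cradle's axis, 50 mm above the bench, axes as the fixture's. The cradle is two grey 90 degree V saddles, 10 mm long, at x -53 and +35 mm from here, 44 mm wide, tops 49 mm above the bench; 78 mm of free length between them. A probe pressed down into the V drags heavily: slide it with little downward load.
- fork (a point): Between the tops of the fork's two steel prongs, 71 mm above the bench, at x 0, y -68 mm of the fixture. The prongs are 17 mm apart along the fixture's x; 6 x 12 mm each. The closed bar's end lies between them.
- port: Test port: fixed steel block 24 mm thick, 44 mm wide, top 76 mm above the bench, at the cradle's +x end. Origin and axes are the fixture's; its face is at x +60 mm. A 17 mm bore on the cradle's axis takes the probe's nose; the probe's shoulder stops on the face. Lay the probe down with its middle at least 16 mm short of the seat (nose clear of the face), then slide it in.
- bar: Steel clamp bar 12 mm wide, 10 mm high. Origin on the post's axis, half-way up the bar, which runs 152 mm to its own -y. Closed, it lies across the cradle with its end in the fork (2.5 mm play each side). Underside 55 mm above the bench at lift 0, about 62.5 mm (lift 7 to 8 mm) on a seated probe. The fork holds it below about 16 mm of lift; at 24 mm it passes over everything.
- handle (a point): Grip point of the black handle block on the bar over the pivot post, 22 mm above the bar's mid-height. Block 14 mm wide (the bar's x), 36 mm long (the bar's y), 30 mm high, its top 13 mm above this point; axes as the bar's. Pinch it across its width, pull straight up, twist about the vertical: this point stays on the post's axis.
- lift (a joint): Height of the bar above its lowest position, 0 to 0.032 m. A spring pulls it down: about 3 N at 0, 8 N at the top, plus 3 N of weight. It snaps down when let go. Turned aside, it can go down to 0 beside the cradle.
- swing (a joint): Turn of the bar: 0 closed over the cradle, 1.571 rad turned aside (clockwise from above; it then points along the fixture's -x). Hard stops at both ends; light friction holds it where it is left.
- barrel: The loose steel probe itself; origin and axes as at barrel_mid.
- barrel_mid (a point): Middle of the probe: steel barrel 26 mm in diameter, 120 mm long, 0.2 to 0.33 kg; tapered nose (14 mm in diameter at the shoulder, 9 at the tip, 14 long) at its +x end, black connector 16 to 21 mm in diameter, 18 mm long at its -x end. x along the barrel towards the nose. It starts level in the rest, nose away from the robot, axis 46 mm above the bench.
- rest: Fixed black rest, base 150 x 80 x 10 mm, with two V saddles 10 mm long at x +45 and -45 mm that carry the probe along its x; origin on the bench under its middle. 80 mm of free length between the saddles.
- calculator: Bystander: pocket calculator 125 x 75 x 14 mm lying on the bench, origin under its middle.
- screwdriver: Bystander: screwdriver lying on the bench.
There are look-alikes about, which are no part of the job. There is more than one size of the barrel; the job needs the middle-sized.

How it is judged (in metres and radians):
On the way, in this order (a step that is already met when the one before it is completed fails the run):
1. the bar is turned aside (at least 1.2 rad) and let down there (value of joint swing above 1.2 rad and value of joint lift below 0.004 m), for 0.2 s.
2. with the bar still aside, the probe lies in the cradle with its nose in the port (within 3 mm of the seat) and its shoulder presses on the port with more than 8 N (x of barrel_mid in the frame of seat between -0.003 and 0.003 m and y of barrel_mid in the frame of seat between -0.003 and 0.003 m and z of barrel_mid in the frame of seat between -0.003 and 0.003 m and angle between the x axis of barrel_mid and the x axis of seat, either way round below 0.05 rad and value of joint swing above 1.2 rad and contact force between barrel and port above 8 N), for 0.3 s.
3. the bar is back over the probe and lowered into its fork (value of joint swing below 0.05 rad and value of joint lift below 0.0105 m and contact force between bar and barrel above 2 N), for 0.2 s.
At the end, for the whole second after the job is handed in: The probe lies at rest in the cradle, its middle within 2 mm of the seat in each direction and its axis within 0.03 rad of the cradle's, nose in the port; the bar is closed (swing under 0.05 rad), down in its fork (lift 5.5 to 10.5 mm) and bears on the probe with more than 2 N (all of step 3 and x of barrel_mid in the frame of seat between -0.002 and 0.002 m and y of barrel_mid in the frame of seat between -0.002 and 0.002 m and z of barrel_mid in the frame of seat between -0.002 and 0.002 m and angle between the x axis of barrel_mid and the x axis of seat, either way round below 0.03 rad and value of joint lift above 0.0055 m and linear speed of barrel below 0.01 m/s); the robot touches nothing.
It fails at once if the bar is let snap down over the cradle (faster than 0.25 m/s) (value of joint swing below 1 rad and velocity of joint lift below -0.25 m/s).
It fails at once if the probe presses on the port with more than 25 N (contact force between barrel and port above 25 N).
It fails at once if the bar strikes or presses the probe with more than 15 N (contact force between bar and barrel above 15 N).
It fails at once if the calculator is moved by more than 20 mm (distance of calculator from where it was at the start of the episode above 0.02 m).
It fails at once if the screwdriver is moved by more than 20 mm (distance of screwdriver from where it was at the start of the episode above 0.02 m).
It also fails if it takes over 67 s, if anything falls off the work surface, if the arm or the gripper's body presses on something with over 40 N, if the wrist force passes 120 N, or if a joint passes its speed limit or range.

## Working session

There is one attempt and no reset: what is moved stays moved. The work goes in short steps, Python scripts to look and compute and a tool call to move; the robot and the scene stay as the last step left them, time stands still between calls to the robot, and variables do not carry over. Pictures are saved under pics/ and viewed, and the job is handed in when it is done.

Besides the shell and the picture viewer there is one more tool, called after "Call:" as name(argument=value, ...) on one line, values as JSON. apply_moves: Moves the arm, as the interface text tells. Its arguments: {"type":"object","properties":{"plan":{"type":"array","items":{"type":"array","items":{"type":"number"}}},"grip":{"type":"number"},"squeeze":{"type":"number"}},"required":["plan"]}

```bash
mkdir -p pics
python3 - <<'E'
from station import telemetry, cams
import cv2
s=telemetry.read_state(); print(s)
for n in("side","top"):
    print(n,cams.get_calibration(n)); cv2.imwrite(f"pics/{n}0.png",cams.get_image(n))
E
```

```text
{'clock': 0.0, 'qpos': array([-1.20564028,  0.33286652, -0.06466991,  1.46094709,  0.02159629,
        1.34990083, -0.08846844]), 'joint_velocities': array([ 8.29748859e-04, -3.72753687e-04, -1.53504344e-03,  1.83849642e-04,
        2.21183658e-04,  1.52304380e-05, -5.61990372e-04]), 'effort': array([-2.68146387e-04, -6.23242164e+01,  2.46457115e-02, -3.89919555e+01,
       -6.13268302e-02,  3.92669009e-02,  1.19768747e-04]), 'eef_pos': array([236.19097746, 578.22181316, 216.05445446]), 'ee_rot': array([-3.14016783e+00,  7.28970100e-05,  2.75386007e+00]), 'wrist_force': array([ 0.3120017 ,  0.2921886 , -0.17666254]), 'moment': array([ 0.04484781,  0.00490267, -0.0337296 ]), 'finger_gap': 86.94120848979459}
side {'fx': 485.8237130764612, 'fy': 485.8237130764612, 'cx': 324.0438004687985, 'cy': 200.29686796021164, 'position': array([ -35.65324712, -681.16625824, 1050.57117946]), 'orientation': array([ 0.73260381,  0.00304771, -0.69491872])}
top {'fx': 460.35617747579255, 'fy': 460.35617747579255, 'cx': 315.58449237258617, 'cy': 197.65504345248897, 'position': array([ 289.59953057,    6.20552803, 1263.26074601]), 'orientation': array([ 0.18584479,  0.01320672, -1.58264807])}
```

View pics/side0.png

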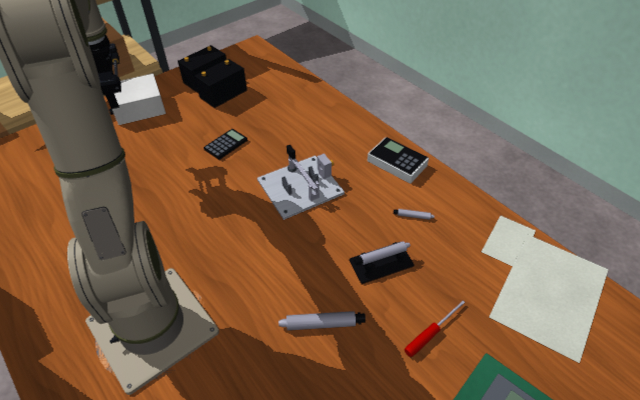

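View pics/top0.png

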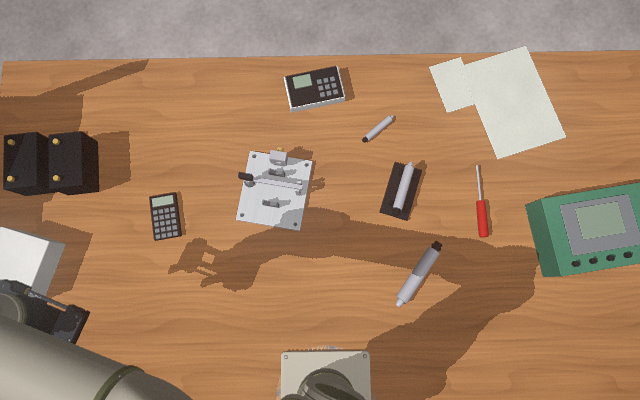

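```bash
cat > h.py <<'E'
import numpy as np, cv2
from scipy.spatial.transform import Rotation as R
from station import telemetry, cams
def cal(n):
    c=cams.get_calibration(n); return c,R.from_euler('xyz',c['orientation']).as_matrix(),np.array(c['position'])
def proj(n,P):
    c,M,p=cal(n); q=(np.atleast_2d(P)-p)@M
    return np.c_[c['cx']+c['fx']*q[:,0]/-q[:,2], c['cy']-c['fy']*q[:,1]/-q[:,2]]
def ray(n,u,v,z):
    c,M,p=cal(n); d=M@np.array([(u-c['cx'])/c['fx'],-(v-c['cy'])/c['fy'],-1]); return p+d*(z-p[2])/d[2]
def crop(n,img,x0,y0,w,h,k,f):
    cv2.imwrite(f,cv2.resize(img[y0:y0+h,x0:x0+w],None,fx=k,fy=k,interpolation=cv2.INTER_CUBIC))
def tri(us):
    A=np.zeros((3,3));b=np.zeros(3)
    for n,u,v in us:
        c,M,p=cal(n); d=M@np.array([(u-c['cx'])/c['fx'],-(v-c['cy'])/c['fy'],-1]); d/=np.linalg.norm(d)
        Q=np.eye(3)-np.outer(d,d); A+=Q;b+=Q@p
    x=np.linalg.solve(A,b); return x
E
python3 - <<'E'
from h import *
t=cv2.imread('pics/top0.png');s=cv2.imread('pics/side0.png')
crop('top',t,225,140,100,100,6,'pics/t_fix.png');crop('side',s,250,135,100,90,7,'pics/s_fix.png')
crop('top',t,350,100,110,220,2.7,'pics/t_rest.png');crop('side',s,340,225,90,70,8,'pics/s_rest.png')
print(proj('top',[[0,0,0],[236,578,217]]),proj('side',[[0,0,0],[236,578,217]]))
E
```

```text
[[325.78531038 398.38024446]
 [ 65.1633939  311.81445389]] [[152.2795913  326.29676209]
 [115.19383842  98.64521074]]
```

View pics/t_fix.png

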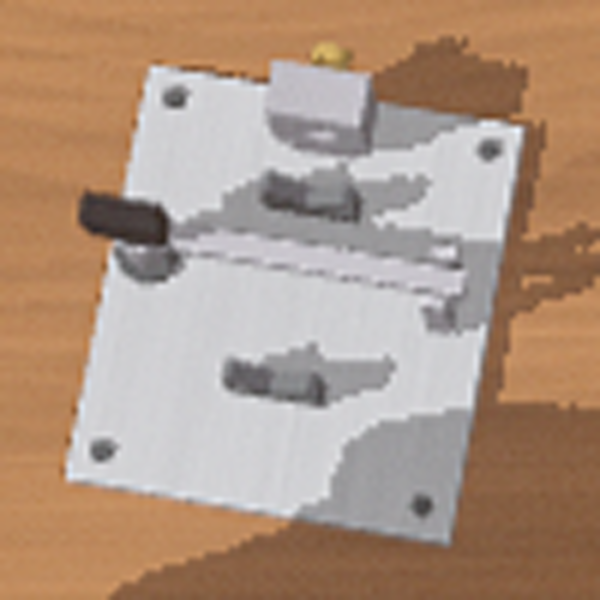

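View pics/s_fix.png

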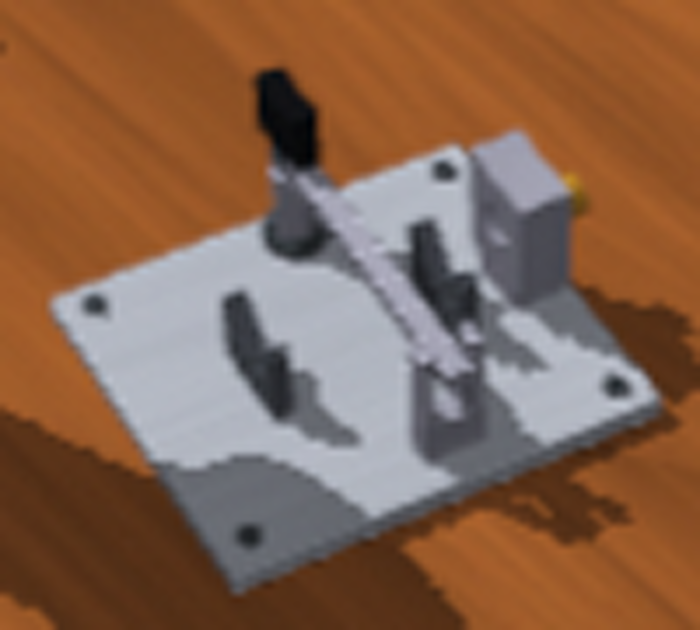

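View pics/t_rest.png

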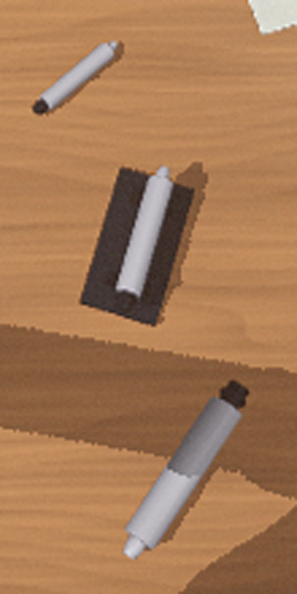

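View pics/s_rest.png

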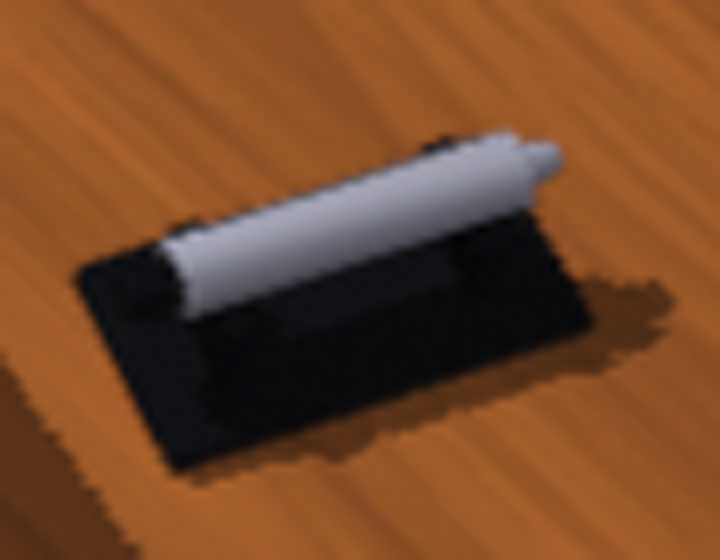

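```bash
cat > fit.py <<'E'
from h import *
from scipy.optimize import least_squares
def o(cs,k,x0,y0): return [((a+.5)/k-.5+x0,(b+.5)/k-.5+y0) for a,b in cs]
M=[(100,90,12),(100,-90,12),(-100,-90,12),(-100,90,12),(84,22,76),(84,-22,76),(60,-22,76),(60,22,76),]
T=o([(150,66),(523,126),(450,541),(67,480),(272,60),(376,72),(367,127),(270,112)],6,225,140)
S=o([(460,145),(663,402),(237,582),(50,300),(520,130),(570,192),(522,212),(470,150)],7,250,135)
M=np.array(M,float);T=np.array(T);S=np.array(S)
base=np.arange(8)<4
def W(p,P):
    c,s=np.cos(p[2]),np.sin(p[2]); return np.c_[p[0]+c*P[:,0]-s*P[:,1],p[1]+s*P[:,0]+c*P[:,1],P[:,2]]
def res(p,full=False):
    P=M.copy(); P[base,0]+=p[3];P[base,1]+=p[4]
    w=W(p,P)
    r=np.r_[proj('top',w)-T-p[5:7],proj('side',w)-S-p[7:9]]
    return r if full else np.r_[r.ravel(),p[5:9]/1.0,p[3:5]/10]
if __name__=="__main__":
    q=least_squares(res,[480,90,-.2]+[0]*6,loss='soft_l1'); print(q.x.round(3)); print(res(q.x,True).round(2))
    p=q.x
    F=np.array([[0,72,82],[0,0,50],[0,-68,71]],float); print(W(p,F).round(1))
    for n in('top','side'): print(n,proj(n,W(p,np.array([[0,72,95],[0,54,95],[0,90,95],[0,-80,65],[-53,0,49],[35,0,49],[0,-68,71.]]))).round(1).tolist())
E
python3 fit.py
```

```text
[ 5.58076e+02  1.31532e+02 -1.79000e-01 -1.01560e+01  6.00000e-01
  1.50000e-02  4.18000e-01  3.64000e-01 -3.88000e-01]
[[ 0.04 -0.27]
 [ 0.67 -0.22]
 [ 0.54  0.57]
 [-0.13 -0.03]
 [ 0.69  0.01]
 [-0.5   0.59]
 [-0.6  -0.01]
 [-0.63 -0.11]
 [-0.42 -0.31]
 [ 0.27 -0.66]
 [-0.21 -0.43]
 [-0.11  0.  ]
 [ 0.11  0.22]
 [ 0.44  0.29]
 [ 0.12  0.28]
 [ 0.16  0.11]]
[[570.9 202.4  82. ]
 [558.1 131.5  50. ]
 [546.   64.6  71. ]]
top [[245.1, 175.5], [251.9, 176.6], [238.4, 174.4], [302.9, 187.2], [270.4, 202.8], [276.3, 171.3], [298.3, 186.0]]
side [[291.0, 147.8], [293.8, 151.4], [288.2, 144.2], [316.2, 187.5], [286.8, 180.4], [313.6, 169.8], [314.1, 183.3]]
```

```bash
cat > ov.py <<'E'
from h import *
from fit import W
def box(x,y,z): 
    return np.array([(a,b,c) for a in x for b in y for c in z],float)
E_=[(0,1),(0,2),(0,4),(1,3),(1,5),(2,3),(2,6),(4,5),(4,6),(3,7),(5,7),(6,7)]
def overlay(p,img,n,x0,y0,w,h,k,f,boxes,bias=(0,0)):
    c=cv2.resize(img[y0:y0+h,x0:x0+w],None,fx=k,fy=k,interpolation=cv2.INTER_CUBIC)
    for B in boxes:
        q=proj(n,W(p,B))-np.array(bias); q=((q-[x0,y0]+.5)*k-.5)
        for i,j in E_: cv2.line(c,tuple(int(round(v)) for v in q[i]),tuple(int(round(v)) for v in q[j]),(0,255,0) if len(B)==8 else (0,0,255),1,cv2.LINE_AA)
    cv2.imwrite(f,c)
FB=[box((-110,90),(-90,90),(0,12)),box((60,84),(-22,22),(12,76)),box((-7,7),(54,90),(65,95)),box((-6,6),(-80,72),(55,65)),box((-58,-48),(-22,22),(12,49)),box((30,40),(-22,22),(12,49)),box((8.5,14.5),(-74,-62),(12,71)),box((-14.5,-8.5),(-74,-62),(12,71))]
E
cat > o1.py <<'E'
from ov import *
p=[558.1,131.5,-.179]
overlay(p,cv2.imread('pics/top0.png'),'top',225,140,100,100,6,'pics/ot.png',FB,(0,.42))
overlay(p,cv2.imread('pics/side0.png'),'side',250,135,100,90,7,'pics/os.png',FB,(.36,-.39))
E
python3 o1.py
```

```text
(no output)
```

View pics/ot.png

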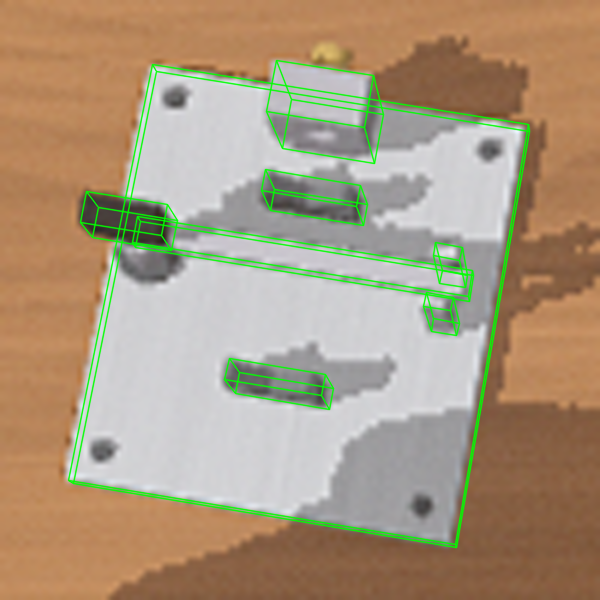

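View pics/os.png

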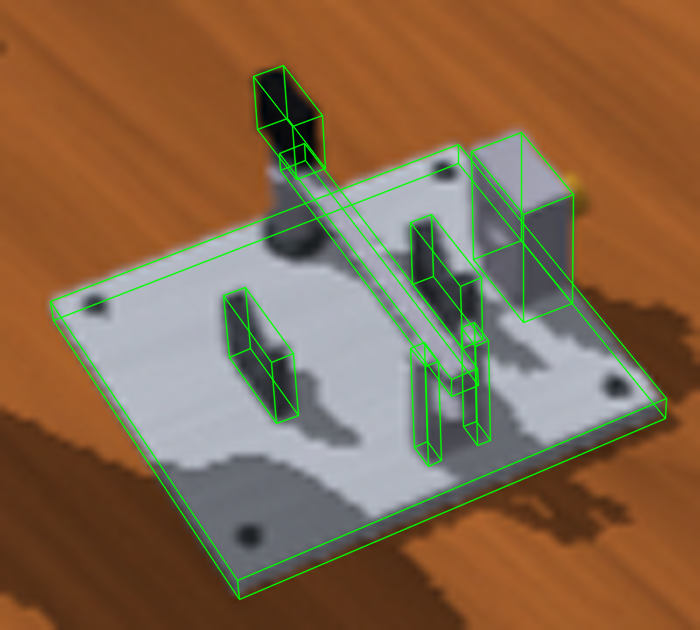

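```bash
cat > o2.py <<'E'
from ov import *
import sys
p=[float(a) for a in sys.argv[1:4]]
a=np.linspace(0,2*np.pi,8,endpoint=False)
B=[box((-60,60),(-13,13),(46-13,46+13)),box((-60,60),(-13,13),(46,46)),box((60,74),(-4.5,4.5),(46,46)),box((-78,-60),(-10,10),(46,46)),box((-75,75),(-40,40),(0,10)),box((60,60),(-13,13),(33,59))]
B=[B[1],B[2],B[3],B[4],box((-60,60),(0,0),(33,59))]
overlay(p,cv2.imread('pics/top0.png'),'top',370,150,60,80,8,'pics/rt.png',B,(0,.42))
overlay(p,cv2.imread('pics/side0.png'),'side',340,225,90,70,8,'pics/rs.png',B,(.36,-.39))
E
python3 - <<'E'
from h import *
for q in [('top',411,162.3),('top',396.6,208)]: print(ray(*q,46))
E
python3 o2.py 540 -226 -.25
```

```text
[ 612.8649569  -241.35389804   46.        ]
[ 487.41604058 -196.6591901    46.        ]
```

View pics/rt.png

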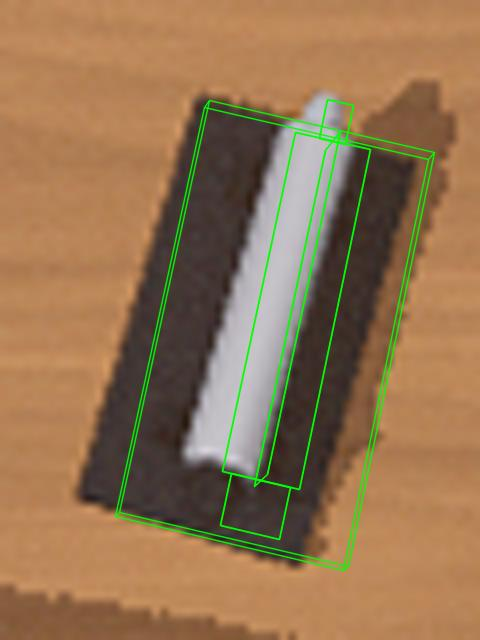

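View pics/rs.png

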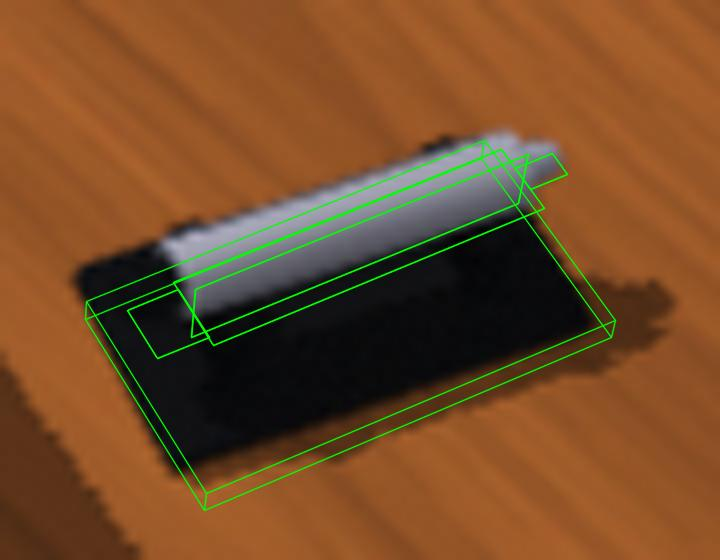

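```bash
python3 o2.py 543 -217 -.31
```

```text
(no output)
```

View pics/rt.png

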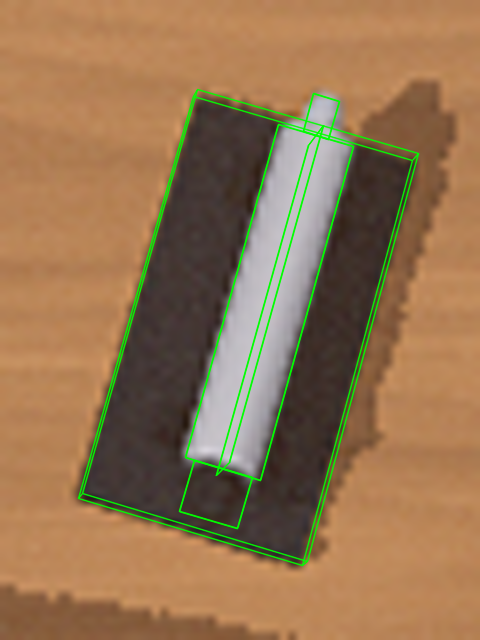

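View pics/rs.png

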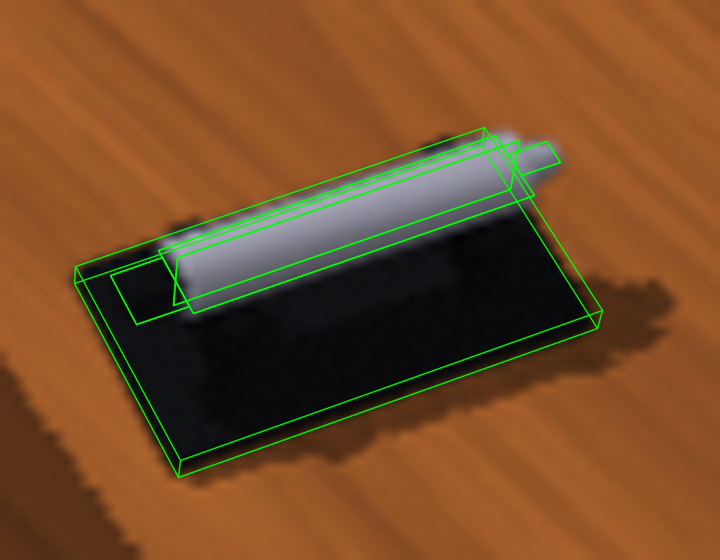

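```bash
cat > go.py <<'E'
import sys,json,os
import numpy as np
# usage: go.py x y z yaw  -> total row from stored commanded pose, stores nothing unless 'save'
f='cmd.json'
c=json.load(open(f)) if os.path.exists(f) else [236.335,578.618,216.876,2.754]
a=[float(v) for v in sys.argv[1:5]]
d=np.array(a[:3])-c[:3]; y=c[3]
t=[d[0]*np.cos(y)+d[1]*np.sin(y), d[0]*np.sin(y)-d[1]*np.cos(y), -d[2]]
print("cmd",c,"row",np.round(np.array(t)/10,3).tolist(),"rz",round(c[3]-a[3],4))
E
cat > upd.py <<'E'
# upd.py tx ty tz rz : apply the row actually sent (cm) to stored commanded pose; print measured
import sys,json,os
import numpy as np
f='cmd.json'
c=json.load(open(f)) if os.path.exists(f) else [236.335,578.618,216.876,2.754]
x,y,z,r=[float(v)for v in sys.argv[1:5]]; x*=10;y*=10;z*=10;w=c[3]
c=[c[0]+x*np.cos(w)+y*np.sin(w),c[1]+x*np.sin(w)-y*np.cos(w),c[2]-z,w-r]
json.dump(c,open(f,'w'))
from station import telemetry
s=telemetry.read_state();print("cmd",np.round(c,3),"meas",s['eef_pos'].round(2),s['ee_rot'].round(4),"F",s['wrist_force'].round(2),"M",s['moment'].round(2),"t",s['clock'],s['finger_gap'])
E
python3 go.py 570.8 203.4 190 1.392
```

```text
cmd [236.335, 578.618, 216.876, 2.754] row [-45.147, -22.097, 2.688] rz 1.362
```

Call:
apply_moves(plan=[[-22.5,-11,1.3,0,0,0.68],[-45.1,-22.1,2.7,0,0,1.362],[-45.1,-22.1,2.7,0,0,1.362],[-45.1,-22.1,2.7,0,0,1.362],[-45.1,-22.1,2.7,0,0,1.362],[-45.1,-22.1,2.7,0,0,1.362],[-45.1,-22.1,2.7,0,0,1.362],[-45.1,-22.1,2.7,0,0,1.362],[-45.1,-22.1,2.7,0,0,1.362],[-45.1,-22.1,2.7,0,0,1.362],[-45.1,-22.1,2.7,0,0,1.362],[-45.1,-22.1,2.7,0,0,1.362],[-45.1,-22.1,2.7,0,0,1.362],[-45.1,-22.1,2.7,0,0,1.362],[-45.1,-22.1,2.7,0,0,1.362],[-45.1,-22.1,2.7,0,0,1.362],[-45.1,-22.1,2.7,0,0,1.362],[-45.1,-22.1,2.7,0,0,1.362]], grip=4.5)

```text
clock: 1.6
eef_pos: [569.6, 204.8, 189.9]
ee_rot: [-3.141, -0.001, 1.394]
wrist_force: [0.7, 1.0, -0.3]
finger_gap: 45.1
```

```bash
python3 upd.py -45.1 -22.1 2.7 1.362
python3 - <<'E'
from h import *
s=telemetry.read_state();print(s['qpos'].round(3))
for n in("side","top"): cv2.imwrite(f"pics/{n}1.png",cams.get_image(n))
crop('t',cv2.imread('pics/top1.png'),200,110,130,130,5,'pics/t1.png')
crop('t',cv2.imread('pics/side1.png'),230,60,130,150,4,'pics/s1.png')
E
```

```text
cmd [570.351 203.551 189.876   1.392] meas [569.62 204.8  189.91] [-3.1413e+00 -5.0000e-04  1.3940e+00] F [ 0.65  0.99 -0.3 ] M [-0.04  0.06  0.03] t 1.6 45.13020102159826
[-0.72   0.31   0.372  1.573 -0.117  1.28  -0.508]
```

View pics/t1.png

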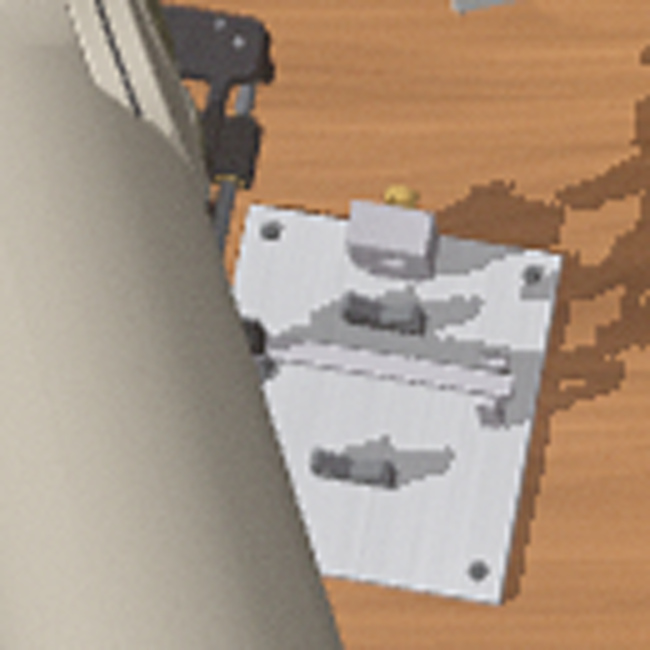

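View pics/s1.png

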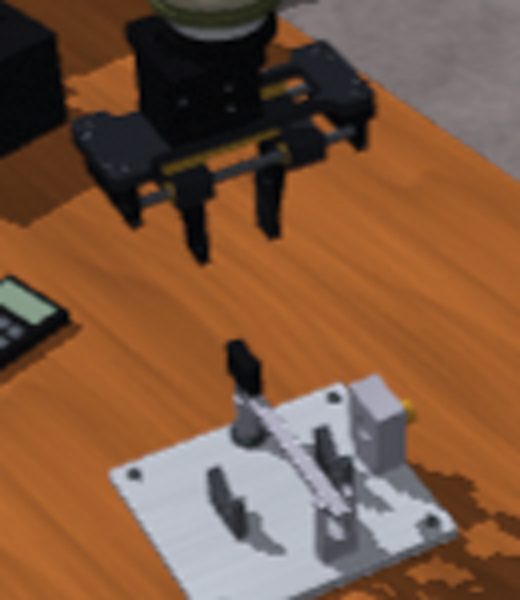

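```bash
python3 - <<'E'
from h import *
p=np.array([569.6,204.8,171.]);d=np.array([np.cos(-.179),np.sin(-.179),0])
print(proj('side',[p,p-22.5*d,p+22.5*d]),proj('side',[p-d*22.5+[0,0,38]]))
E
python3 go.py 571 203.6 84 1.392
```

```text
[[288.64019509 127.31562977]
 [281.46251714 129.8796858 ]
 [295.74087736 124.77907863]] [[280.51776428 119.12346181]]
cmd [570.3512291343185, 203.55112772934692, 189.876, 1.392] row [0.016, 0.063, 10.588] rz 0.0
```

Call:
apply_moves(plan=[[0,0.05,2.0,0,0,0],[0,0.05,5,0,0,0],[0,0.05,8,0,0,0],[0,0.05,9.5,0,0,0],[0,0.05,10.6,0,0,0],[0,0.05,10.6,0,0,0],[0,0.05,10.6,0,0,0],[0,0.05,10.6,0,0,0]])

```text
clock: 2.37
eef_pos: [571.7, 203.8, 85.4]
ee_rot: [3.14, -0.001, 1.392]
wrist_force: [0.3, 0.1, 0.3]
finger_gap: 45.1
```

```bash
python3 upd.py 0 .05 10.6 0
python3 - <<'E'
from h import *
for n in("side","top"): cv2.imwrite(f"pics/{n}2.png",cams.get_image(n))
crop('t',cv2.imread('pics/side2.png'),250,90,90,100,6,'pics/s2.png')
E
```

```text
cmd [570.843 203.462  83.876   1.392] meas [571.66 203.8   85.36] [ 3.1398e+00 -1.4000e-03  1.3919e+00] F [0.28 0.08 0.31] M [-0.09  0.07  0.02] t 2.3667 45.081648551982724
```

View pics/s2.png

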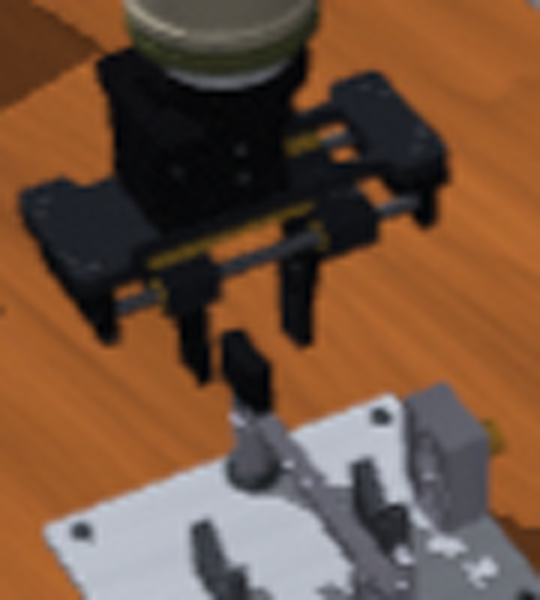

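```bash
python3 - <<'E'
from h import *
p=np.array([571.7,203.8,66.]);d=np.array([np.cos(-.179),np.sin(-.179),0]);e=np.array([.179,.984,0])
f=lambda P:((proj('side',P)-[250,90]+.5)*6).round(0).tolist()
for z in(66,85):
  for g in (22.5,36): print(z,g,f([p+[0,0,z-66]+s*g*d+w*9.5*e for s in(-1,1) for w in (-1,1)]))
print(f([p+[0,0,29]]))
E
python3 - <<'E'
import cv2
crop=cv2.imread('pics/top2.png')[120:260,190:320]
cv2.imwrite('pics/t2.png',cv2.resize(crop,None,fx=5,fy=5,interpolation=cv2.INTER_CUBIC))
E
```

```text
66 22.5 [[220.0, 418.0], [202.0, 395.0], [301.0, 387.0], [283.0, 365.0]]
66 36 [[195.0, 427.0], [178.0, 404.0], [325.0, 378.0], [307.0, 356.0]]
85 22.5 [[217.0, 390.0], [200.0, 367.0], [299.0, 359.0], [281.0, 336.0]]
85 36 [[192.0, 399.0], [175.0, 376.0], [323.0, 350.0], [305.0, 327.0]]
[[248.0, 347.0]]
```

View pics/t2.png

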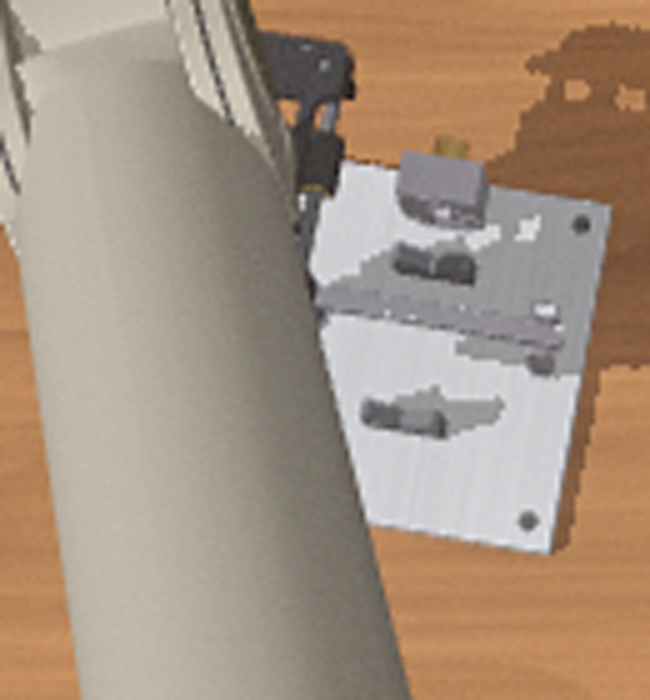

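Run:
```python
from h import *
p=np.array([571.7,203.8,85.]);d=np.array([np.cos(-.179),np.sin(-.179),0]);e=np.array([.179,.984,0])
img=cv2.imread('pics/side2.png')[90:190,250:340]; img=cv2.resize(img,None,fx=6,fy=6,interpolation=cv2.INTER_CUBIC)
img=cv2.convertScaleAbs(img,alpha=2,beta=20)
f=lambda P:((proj('side',P)-[250,90]+.5)*6)
for z,c in((51,(0,255,0)),(0,(0,0,255)),(-19,(255,0,0))):
  w=37.5 if z==51 else 9.5; L=95 if z==51 else 36
  q=f([p+[0,0,z]+s*L*d+t*w*e for s,t in((-1,-1),(-1,1),(1,1),(1,-1))]).astype(int)
  cv2.polylines(img,[q.reshape(-1,1,2)],True,c,1)
cv2.imwrite('pics/s2b.png',img)
```

```text
(no output)
```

View pics/s2b.png

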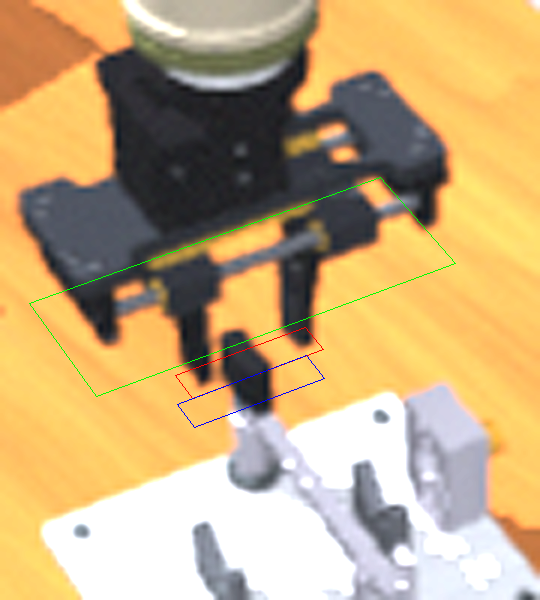

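Run:
```python
from h import *
s=telemetry.read_state();print(s['clock'],s['eef_pos'],s['joint_velocities'].round(3),s['qpos'].round(4))
cv2.imwrite('pics/side3.png',cams.get_image('side'));cv2.imwrite('pics/top3.png',cams.get_image('top'))
a=cv2.imread('pics/side2.png').astype(int);b=cv2.imread('pics/side3.png').astype(int)
print(abs(a-b).max(),(abs(a-b).max(2)>20).sum())
t=cv2.imread('pics/top0.png');crop('t',t,0,240,130,130,5,'pics/t0g.png')
s=cv2.imread('pics/side0.png');crop('t',s,50,20,130,130,5,'pics/s0g.png')
```

```text
2.4667 [571.62768806 203.77059195  85.32272395] [ 0.001  0.004 -0.002  0.006  0.001 -0.    -0.001] [-0.7005  0.4055  0.3531  1.6831 -0.1558  1.0782 -0.4792]
55 27
```

View pics/s0g.png

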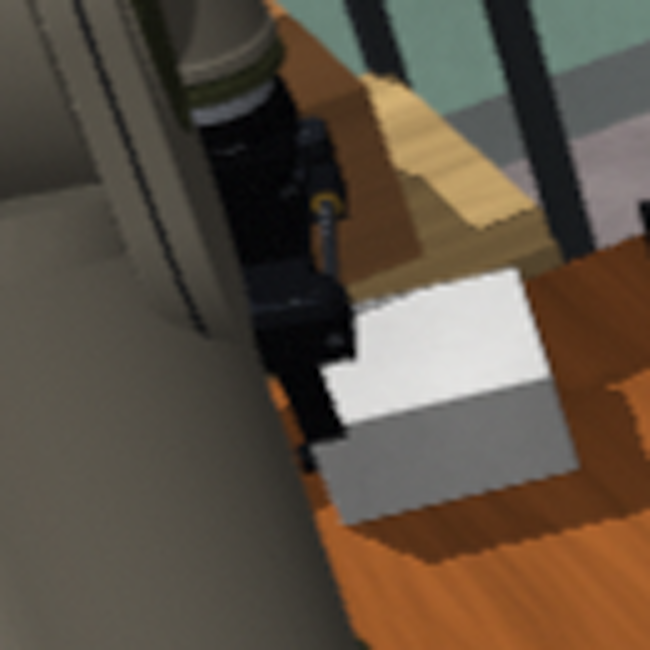

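View pics/t0g.png

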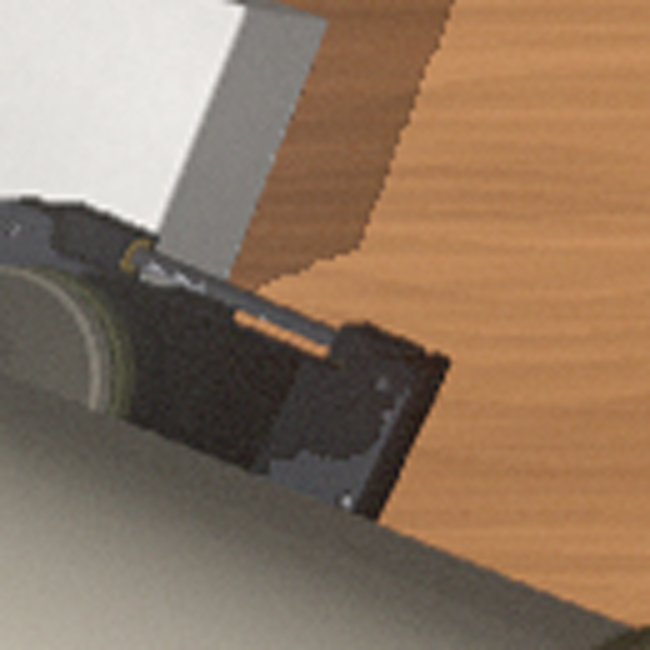

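Call:
apply_moves(plan=[[0,0,0.4,0,0,0],[0,0,0.8,0,0,0],[0,0,0.8,0,0,0],[0,0,0.8,0,0,0],[0,0,0.8,0,0,0]])

```text
clock: 2.98
eef_pos: [570.7, 203.3, 75.7]
ee_rot: [-3.141, 0.0, 1.392]
wrist_force: [0.1, -0.3, 0.1]
finger_gap: 44.7
```

```bash
python3 upd.py 0 0 .8 0
```

```text
cmd [570.843 203.462  75.876   1.392] meas [570.73 203.35  75.74] [-3.1414e+00  1.0000e-04  1.3917e+00] F [ 0.13 -0.35  0.12] M [-0.11  0.07  0.  ] t 2.9833 44.73137678424573
```

Call:
apply_moves(plan=[[0,0,0,0,0,0],[0,0,0,0,0,0],[0,0,0,0,0,0],[0,0,0,0,0,0],[0,0,0,0,0,0],[0,0,0,0,0,0],[0,0,0,0,0,0],[0,0,0,0,0,0]], grip=0.5, squeeze=10)

```text
clock: 3.65
eef_pos: [569.9, 203.6, 75.8]
ee_rot: [-3.14, 0.0, 1.392]
wrist_force: [-4.5, 0.4, 4.1]
finger_gap: 13.9
```

```bash
python3 upd.py 0 0 0 0
```

```text
cmd [570.843 203.462  75.876   1.392] meas [569.93 203.61  75.81] [-3.1399e+00  2.0000e-04  1.3921e+00] F [-4.51  0.44  4.11] M [-0.11  1.31 -0.1 ] t 3.65 13.919585447875848
```

Call:
apply_moves(plan=[[0,-0.1,0,0,0,0],[0,-0.1,0,0,0,0],[0,-0.1,-0.3,0,0,0],[0,-0.1,-0.6,0,0,0],[0,-0.1,-0.9,0,0,0],[0,-0.1,-0.9,0,0,0],[0,-0.1,-0.9,0,0,0]], squeeze=40)

```text
clock: 4.23
eef_pos: [569.8, 203.6, 84.7]
ee_rot: [3.142, -0.0, 1.392]
wrist_force: [1.8, 1.8, -8.0]
finger_gap: 13.6
```

```bash
python3 upd.py 0 -.1 -.9 0;  python3 - <<'E'
from h import *
s=telemetry.read_state();
cv2.imwrite('pics/side4.png',cams.get_image('side'))
crop('t',cv2.imread('pics/side4.png'),250,90,90,100,6,'pics/s4.png')
E
```

```text
cmd [569.859 203.64   84.876   1.392] meas [569.79 203.56  84.75] [ 3.1415 -0.      1.3918] F [ 1.79  1.85 -8.04] M [ 0.15 -0.5  -0.05] t 4.2333 13.607833656048342
```

View pics/s4.png

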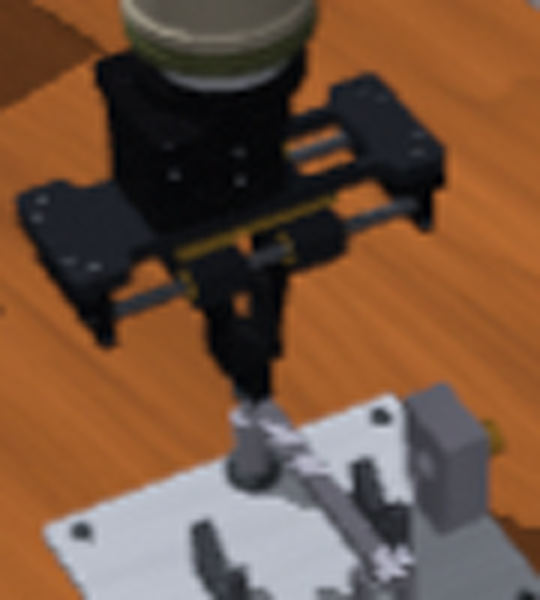

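Call:
apply_moves(plan=[[0,0,-0.4,0,0,0],[0,0,-0.8,0,0,0],[0,0,-1.2,0,0,0],[0,0,-1.6,0,0,0],[0,0,-1.85,0,0,0],[0,0,-1.85,0,0,0],[0,0,-1.85,0,0,0]])

```text
clock: 4.87
eef_pos: [569.8, 203.6, 103.3]
ee_rot: [3.142, -0.0, 1.392]
wrist_force: [2.0, 1.3, -9.9]
finger_gap: 13.5
```

```bash
python3 upd.py 0 0 -1.85 0
```

```text
cmd [569.859 203.64  103.376   1.392] meas [569.76 203.57 103.31] [ 3.1415e+00 -1.0000e-04  1.3918e+00] F [ 2.04  1.26 -9.94] M [ 0.27 -0.75 -0.02] t 4.8667 13.470094188378695
```

Call:
apply_moves(plan=[[0,0,0,0,0,0.05],[0,0,0,0,0,0.15],[0,0,0,0,0,0.25],[0,0,0,0,0,0.35],[0,0,0,0,0,0.45],[0,0,0,0,0,0.55],[0,0,0,0,0,0.65],[0,0,0,0,0,0.75],[0,0,0,0,0,0.85],[0,0,0,0,0,0.95],[0,0,0,0,0,1.05],[0,0,0,0,0,1.15],[0,0,0,0,0,1.25],[0,0,0,0,0,1.35],[0,0,0,0,0,1.42],[0,0,0,0,0,1.47],[0,0,0,0,0,1.5],[0,0,0,0,0,1.5],[0,0,0,0,0,1.5]])

```text
clock: 6.45
eef_pos: [569.9, 203.3, 103.2]
ee_rot: [3.141, -0.0, -0.107]
wrist_force: [5.6, -0.0, -10.0]
finger_gap: 13.4
```

```bash
python3 upd.py 0 0 0 1.5;  python3 - <<'E'
from h import *
s=telemetry.read_state();print(s['qpos'].round(3))
cv2.imwrite('pics/side5.png',cams.get_image('side'))
crop('t',cv2.imread('pics/side5.png'),240,90,110,130,4.5,'pics/s5.png')
E
```

```text
cmd [ 5.69859e+02  2.03640e+02  1.03376e+02 -1.08000e-01] meas [569.93 203.29 103.24] [ 3.1413e+00 -3.0000e-04 -1.0730e-01] F [  5.62  -0.03 -10.01] M [-0.1  -0.83 -0.04] t 6.45 13.371694530854132
[-0.916  0.425  0.63   1.681 -0.273  1.124 -1.888]
```

View pics/s5.png

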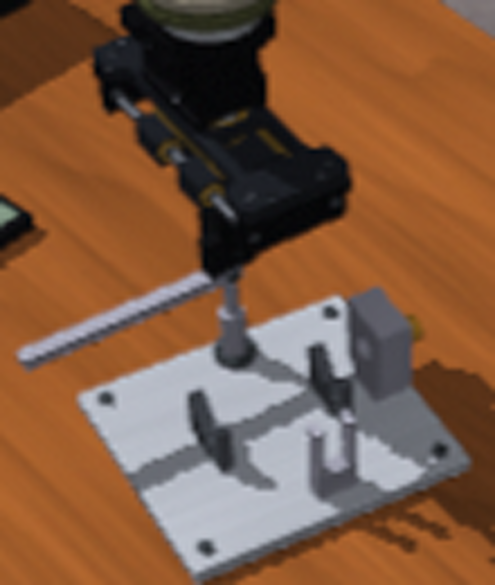

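Call:
apply_moves(plan=[[0,0,0.4,0,0,0],[0,0,0.9,0,0,0],[0,0,1.4,0,0,0],[0,0,1.9,0,0,0],[0,0,2.4,0,0,0],[0,0,2.65,0,0,0],[0,0,2.65,0,0,0],[0,0,2.65,0,0,0],[0,0,2.65,0,0,0]])

```text
clock: 7.25
eef_pos: [569.9, 203.4, 77.0]
ee_rot: [3.142, -0.0, -0.108]
wrist_force: [4.0, -2.1, -5.8]
finger_gap: 13.6
```

```bash
python3 upd.py 0 0 2.65 0
```

```text
cmd [ 5.69859e+02  2.03640e+02  7.68760e+01 -1.08000e-01] meas [569.93 203.36  76.97] [ 3.1415e+00 -2.0000e-04 -1.0840e-01] F [ 3.96 -2.1  -5.79] M [-0.6  -0.67 -0.04] t 7.25 13.617063725287263
```

Call:
apply_moves(plan=[[0,0,0,0,0,0],[0,0,0,0,0,0],[0,0,0,0,0,0],[0,0,0,0,0,0],[0,0,0,0,0,0]], grip=4.5)

```text
clock: 7.67
eef_pos: [569.7, 204.0, 77.1]
ee_rot: [-3.141, -0.0, -0.108]
wrist_force: [-0.1, -0.6, 0.1]
finger_gap: 39.1
```

```bash
python3 upd.py 0 0 0 0
python3 - <<'E'
from h import *
cv2.imwrite('pics/side6.png',cams.get_image('side'))
crop('t',cv2.imread('pics/side6.png'),240,90,110,130,4.5,'pics/s6.png')
E
python3 go.py 542 -216.5 190 2.847
```

```text
cmd [ 5.69859e+02  2.03640e+02  7.68760e+01 -1.08000e-01] meas [569.73 204.    77.12] [-3.1409 -0.     -0.1078] F [-0.1  -0.56  0.1 ] M [-0.05  0.18  0.03] t 7.6667 39.074488272601194
cmd [569.8591998977556, 203.64005033821147, 76.876, -0.1080000000000001] row [1.759, 42.07, -11.312] rz -2.955
```

View pics/s6.png

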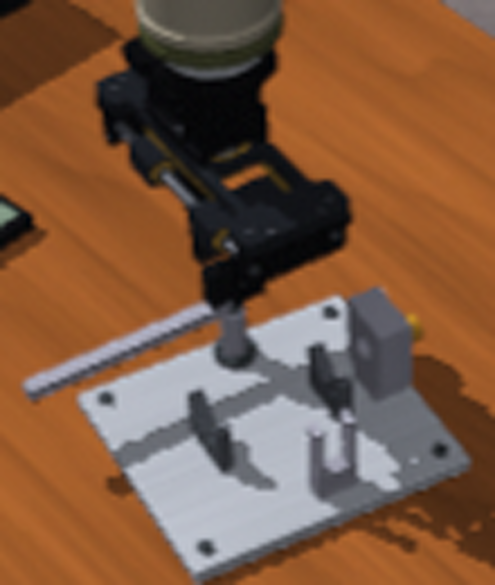

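```bash
python3 go.py 470 -90 60 -.295
```

```text
cmd [569.8591998977556, 203.64005033821147, 76.876, -0.1080000000000001] row [-6.763, 30.269, 1.688] rz 0.187
```

Call:
apply_moves(plan=[[0,0,-3,0,0,0],[0,0,-6,0,0,0],[0,0,-8,0,0,0],[0,2,-8,0,0,0],[-6.76,30.27,-8,0,0,0.187],[-6.76,30.27,-8,0,0,0.187],[-6.76,30.27,-8,0,0,0.187],[-6.76,30.27,-8,0,0,0.187],[-6.76,30.27,-8,0,0,0.187],[-6.76,30.27,-8,0,0,0.187],[-6.76,30.27,-8,0,0,0.187],[-6.76,30.27,-8,0,0,0.187],[-6.76,30.27,-4,0,0,0.187],[-6.76,30.27,0,0,0,0.187],[-6.76,30.27,3,0,0,0.187],[-6.76,30.27,4.5,0,0,0.187],[-6.76,30.27,4.7,0,0,0.187],[-6.76,30.27,4.7,0,0,0.187],[-6.76,30.27,4.7,0,0,0.187]])

```text
clock: 9.3
eef_pos: [470.7, -90.1, 30.9]
ee_rot: [-3.141, -0.001, -0.295]
wrist_force: [-0.1, -0.1, 0.1]
finger_gap: 44.9
```

```bash
python3 upd.py -6.76 30.27 4.7 0.187
python3 - <<'E'
from h import *
i=cams.get_image('side');cv2.imwrite('pics/side7.png',i); 
p=proj('side',[470,-90,0])[0].astype(int);print(p,proj('side',[470,-90,11]),telemetry.read_state()['qpos'].round(3))
crop('t',i,int(p[0])-60,int(p[1])-80,120,110,5,'pics/s7.png')
E
```

```text
cmd [ 4.70025e+02 -9.00100e+01  2.98760e+01 -2.95000e-01] meas [470.74 -90.11  30.92] [-3.1411e+00 -1.3000e-03 -2.9530e-01] F [-0.12 -0.07  0.12] M [-0.07  0.18 -0.01] t 9.3 44.91308112563706
[328 246] [[328.9378814  244.24095294]] [-0.657  0.282  0.843  2.071 -0.27   0.897 -1.53 ]
```

View pics/s7.png

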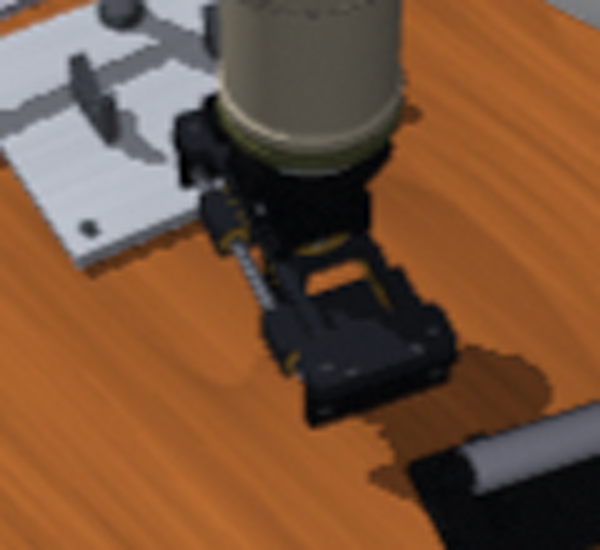

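Call:
apply_moves(plan=[[0,0,0.5,0,0,0],[0,0,1.0,0,0,0],[0,0,1.3,0,0,0],[0,0,1.3,0,0,0],[0,0,1.3,0,0,0]])

```text
clock: 9.77
eef_pos: [469.7, -90.1, 16.7]
ee_rot: [3.141, 0.0, -0.295]
wrist_force: [0.2, -0.0, 0.1]
finger_gap: 44.9
```

```bash
python3 upd.py 0 0 1.3 0
```

```text
cmd [ 4.70025e+02 -9.00100e+01  1.68760e+01 -2.95000e-01] meas [469.74 -90.07  16.71] [ 3.1415e+00  4.0000e-04 -2.9530e-01] F [ 0.2  -0.    0.13] M [ 0.    0.18 -0.04] t 9.7667 44.919194843046206
```

Call:
apply_moves(plan=[[0,0,0.3,0,0,0],[0,0,0.6,0,0,0],[0,0,0.9,0,0,0],[0,0,0.9,0,0,0],[0,0,0.9,0,0,0]])

```text
clock: 10.18
eef_pos: [469.7, -90.1, 7.6]
ee_rot: [3.141, 0.0, -0.295]
wrist_force: [0.3, 0.1, 0.5]
finger_gap: 45.0
```

```bash
python3 upd.py 0 0 0.9 0
```

```text
cmd [ 4.70025e+02 -9.00100e+01  7.87600e+00 -2.95000e-01] meas [469.7  -90.1    7.61] [ 3.1414e+00  4.0000e-04 -2.9530e-01] F [0.31 0.13 0.53] M [-0.02  0.18  0.04] t 10.1833 45.01851265660175
```

Call:
apply_moves(plan=[[0,0,0.2,0,0,0],[0,0,0.4,0,0,0],[0,0,0.6,0,0,0],[0,0,0.6,0,0,0],[0,0,0.6,0,0,0]])

```text
clock: 10.6
eef_pos: [469.8, -90.1, 1.7]
ee_rot: [3.141, 0.0, -0.295]
wrist_force: [0.7, 0.4, -0.3]
finger_gap: 45.0
```

```bash
python3 upd.py 0 0 0.6 0
```

```text
cmd [ 4.70025e+02 -9.00100e+01  1.87600e+00 -2.95000e-01] meas [469.77 -90.09   1.69] [ 3.1415e+00  3.0000e-04 -2.9530e-01] F [ 0.74  0.43 -0.25] M [-0.01  0.15  0.04] t 10.6 45.002691748593115
```

Call:
apply_moves(plan=[[0,0,0.15,0,0,0],[0,0,0.3,0,0,0],[0,0,0.45,0,0,0],[0,0,0.45,0,0,0],[0,0,0.45,0,0,0]])

```text
clock: 11.02
eef_pos: [469.8, -90.1, -2.8]
ee_rot: [3.142, 0.0, -0.295]
wrist_force: [1.0, -0.4, 0.6]
finger_gap: 45.2
```

```bash
python3 upd.py 0 0 0.45 0
```

```text
cmd [ 4.70025e+02 -9.00100e+01 -2.62400e+00 -2.95000e-01] meas [469.82 -90.08  -2.78] [ 3.1415e+00  2.0000e-04 -2.9530e-01] F [ 1.03 -0.43  0.57] M [0.01 0.15 0.02] t 11.0167 45.18557342545699
```

Call:
apply_moves(plan=[[0,0,0.15,0,0,0],[0,0,0.3,0,0,0],[0,0,0.4,0,0,0],[0,0,0.4,0,0,0],[0,0,0.4,0,0,0]])

```text
clock: 11.43
eef_pos: [470.1, -90.0, -5.4]
ee_rot: [-3.14, 0.001, -0.296]
wrist_force: [-10.4, 2.4, 30.6]
finger_gap: 45.1
```

```bash
python3 upd.py 0 0 0.4 0
python3 - <<'E'
from h import *
i=cams.get_image('side');cv2.imwrite('pics/side8.png',i); 
i=cv2.convertScaleAbs(i,alpha=1.8,beta=20)
crop('t',i,268,166,120,110,5,'pics/s8.png')
i=cams.get_image('top');cv2.imwrite('pics/top8.png',i); 
p=proj('top',[470,-90,0])[0].astype(int);print(p)
crop('t',i,int(p[0])-60,int(p[1])-60,120,110,5,'pics/t8.png')
E
```

```text
cmd [ 4.70025e+02 -9.00100e+01 -6.62400e+00 -2.95000e-01] meas [470.11 -90.03  -5.38] [-3.1401e+00  7.0000e-04 -2.9550e-01] F [-10.35   2.45  30.6 ] M [0.35 2.68 0.02] t 11.4333 45.10724650299336
[355 217]
```

View pics/s8.png

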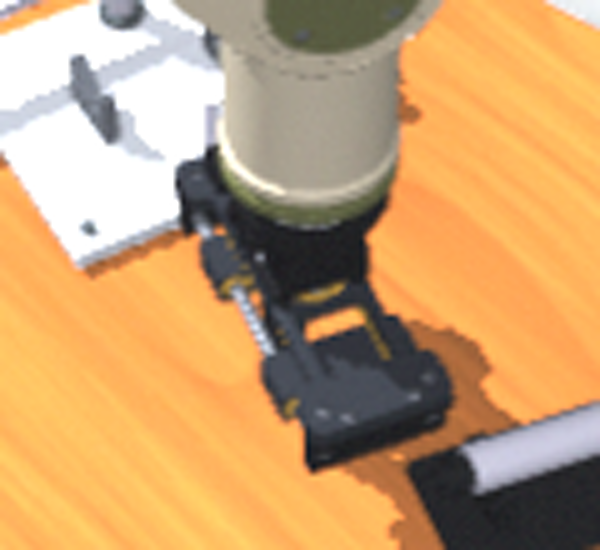

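View pics/t8.png

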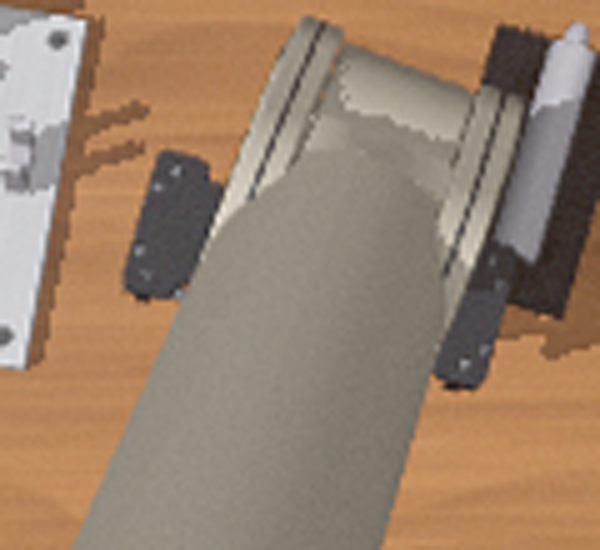

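```bash
python3 go.py 541.5 -216 27 -.295
```

```text
cmd [470.0249754592148, -90.0097029917633, -6.623999999999995, -0.2950000000000001] row [10.502, 9.977, -3.362] rz -0.0
```

Call:
apply_moves(plan=[[0,0,-1,0,0,0],[0,0,-4,0,0,0],[0,0,-8,0,0,0],[0,0,-11,0,0,0],[3,3,-12,0,0,0],[6,6,-12,0,0,0],[9,9,-12,0,0,0],[10.5,9.98,-12,0,0,0],[10.5,9.98,-12,0,0,0],[10.5,9.98,-12,0,0,0],[10.5,9.98,-9,0,0,0],[10.5,9.98,-8,0,0,0],[10.5,9.98,-8,0,0,0],[10.5,9.98,-8,0,0,0]])

```text
clock: 12.7
eef_pos: [540.8, -215.1, 73.3]
ee_rot: [-3.141, 0.002, -0.294]
wrist_force: [-0.1, -0.1, 1.2]
finger_gap: 44.8
```

```bash
python3 upd.py 10.5 9.98 -8 0
python3 - <<'E'
from h import *
i=cams.get_image('side');cv2.imwrite('pics/side9.png',i); 
i=cv2.convertScaleAbs(i,alpha=1.8,beta=20)
crop('t',i,330,190,110,100,6,'pics/s9.png')
i=cams.get_image('top');cv2.imwrite('pics/top9.png',i); 
crop('t',i,350,130,120,120,5,'pics/t9.png')
E
```

```text
cmd [ 5.41473e+02 -2.16026e+02  7.33760e+01 -2.95000e-01] meas [ 540.78 -215.11   73.29] [-3.1413e+00  1.5000e-03 -2.9440e-01] F [-0.13 -0.09  1.16] M [0.02 0.16 0.  ] t 12.7 44.81488627202734
```

View pics/s9.png

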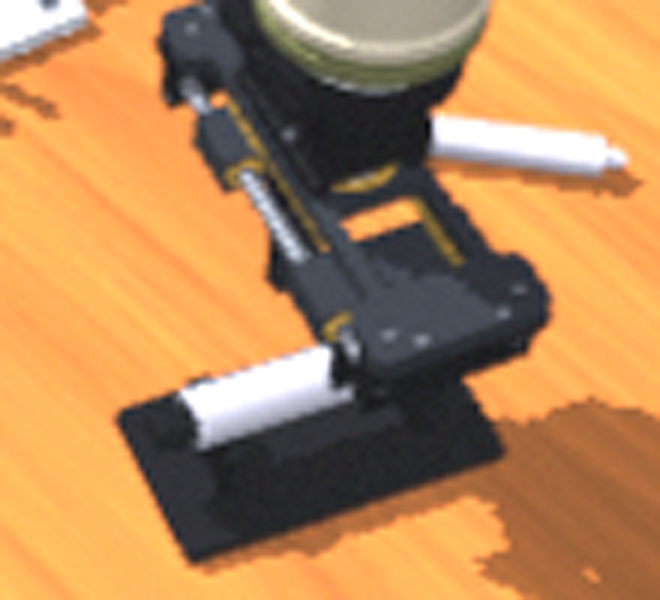

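View pics/t9.png

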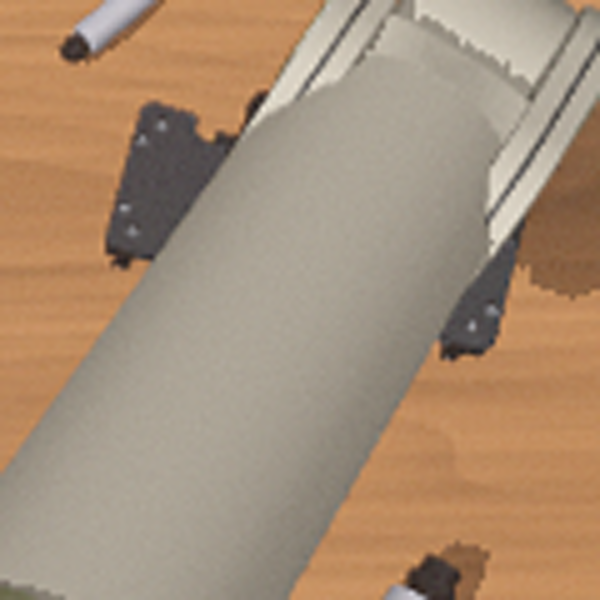

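Call:
apply_moves(plan=[[0,0,1,0,0,0],[0,0,2,0,0,0],[0,0,3,0,0,0],[0,0,4,0,0,0],[0,0,4.6,0,0,0],[0,0,4.6,0,0,0],[0,0,4.6,0,0,0]])

```text
clock: 13.38
eef_pos: [541.0, -216.2, 26.9]
ee_rot: [3.141, 0.001, -0.295]
wrist_force: [0.4, -0.1, -0.9]
finger_gap: 45.3
```

```bash
python3 upd.py 0 0 4.6 0
```

```text
cmd [ 5.41473e+02 -2.16026e+02  2.73760e+01 -2.95000e-01] meas [ 540.99 -216.2    26.88] [ 3.1413e+00  9.0000e-04 -2.9550e-01] F [ 0.39 -0.12 -0.94] M [ 0.03  0.15 -0.01] t 13.3833 45.32286591456129
```

Call:
apply_moves(plan=[[0,0,0,0,0,0],[0,0,0,0,0,0],[0,0,0,0,0,0],[0,0,0,0,0,0],[0,0,0,0,0,0],[0,0,0,0,0,0]], grip=1.5, squeeze=10)

```text
clock: 13.88
eef_pos: [541.2, -217.6, 27.8]
ee_rot: [3.14, -0.001, -0.296]
wrist_force: [-1.6, -5.2, 1.9]
finger_gap: 25.5
```

```bash
python3 upd.py 0 0 0 0
```

```text
cmd [ 5.41473e+02 -2.16026e+02  2.73760e+01 -2.95000e-01] meas [ 541.16 -217.62   27.83] [ 3.1401e+00 -1.1000e-03 -2.9640e-01] F [-1.64 -5.16  1.88] M [-1.2   0.46 -0.05] t 13.8833 25.549616596373987
```

Call:
apply_moves(plan=[[0,0.15,0,0,0,0],[0,0.15,0,0,0,0],[0,0.15,0,0,0,0],[0,0.15,-0.5,0,0,0],[0,0.15,-1.5,0,0,0],[0,0.15,-3,0,0,0],[0,0.15,-5,0,0,0],[0,0.15,-7,0,0,0],[0,0.15,-8,0,0,0],[0,0.15,-8,0,0,0]], squeeze=35)

```text
clock: 14.72
eef_pos: [542.1, -217.7, 109.6]
ee_rot: [-3.141, -0.003, -0.295]
wrist_force: [0.7, -0.5, -2.8]
finger_gap: 24.8
```

```bash
python3 upd.py 0 .15 -8 0; python3 go.py 532.3 136.8 107.4 -.179
```

```text
cmd [ 5.41037e+02 -2.17461e+02  1.07376e+02 -2.95000e-01] meas [ 542.11 -217.66  109.62] [-3.1407 -0.0033 -0.2947] F [ 0.68 -0.51 -2.78] M [-0.13  0.11 -0.01] t 14.7167 24.78676473091812
cmd [541.0372535853962, -217.4614442718645, 107.376, -0.2950000000000001] row [-11.136, -33.642, -0.002] rz -0.116
```

Call:
apply_moves(plan=[[-0.5,-1.5,0,0,0,-0.006],[-1.5,-4.5,0,0,0,-0.016],[-2.6,-8,0,0,0,-0.028],[-3.8,-11.5,0,0,0,-0.04],[-5,-15,0,0,0,-0.052],[-6.1,-18.5,0,0,0,-0.064],[-7.3,-22,0,0,0,-0.076],[-8.4,-25.5,0,0,0,-0.088],[-9.6,-29,0,0,0,-0.1],[-10.5,-31.8,0,0,0,-0.11],[-11.0,-33.2,0,0,0,-0.116],[-11.14,-33.64,0,0,0,-0.116],[-11.14,-33.64,0,0,0,-0.116],[-11.14,-33.64,0,0,0,-0.116],[-11.14,-33.64,0,0,0,-0.116],[-11.14,-33.64,0,0,0,-0.116]])

```text
clock: 16.05
eef_pos: [532.3, 135.0, 107.3]
ee_rot: [3.141, 0.0, -0.182]
wrist_force: [0.3, 0.5, -2.7]
finger_gap: 25.2
```

```bash
python3 upd.py -11.14 -33.64 0 -.116
python3 - <<'E'
from h import *
i=cams.get_image('side');cv2.imwrite('pics/side10.png',i); 
i=cv2.convertScaleAbs(i,alpha=1.5,beta=10)
crop('t',i,240,80,120,140,4.2,'pics/s10.png')
E
```

```text
cmd [ 5.32254e+02  1.36795e+02  1.07376e+02 -1.79000e-01] meas [532.3  135.01 107.31] [ 3.1414  0.     -0.1818] F [ 0.28  0.46 -2.7 ] M [0.03 0.17 0.01] t 16.05 25.166517473563236
```

View pics/s10.png

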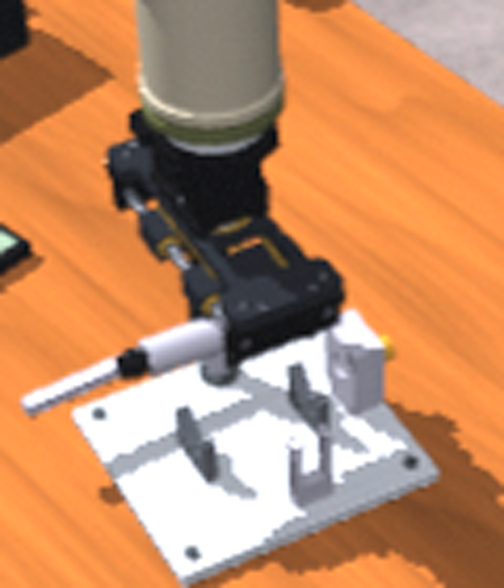

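Call:
apply_moves(plan=[[0,0,1,0,0,0],[0,0,2.5,0,0,0],[0,0,4,0,0,0],[0,0,5.5,0,0,0],[0,0,6.5,0,0,0],[0,0,7.0,0,0,0],[0,0,7.0,0,0,0],[0,0,7.0,0,0,0]])

```text
clock: 16.77
eef_pos: [532.4, 136.5, 37.5]
ee_rot: [3.141, -0.0, -0.18]
wrist_force: [0.7, 0.5, -2.4]
finger_gap: 25.4
```

```bash
python3 upd.py 0 0 7 0
python3 - <<'E'
from h import *
i=cams.get_image('side');cv2.imwrite('pics/side11.png',i); 
i=cv2.convertScaleAbs(i,alpha=1.5,beta=10)
crop('t',i,240,110,110,110,5,'pics/s11.png')
E
```

```text
cmd [ 5.32254e+02  1.36795e+02  3.73760e+01 -1.79000e-01] meas [532.37 136.52  37.51] [ 3.1415e+00 -2.0000e-04 -1.7950e-01] F [ 0.68  0.45 -2.42] M [-0.02  0.16  0.01] t 16.7667 25.369839890105748
```

View pics/s11.png

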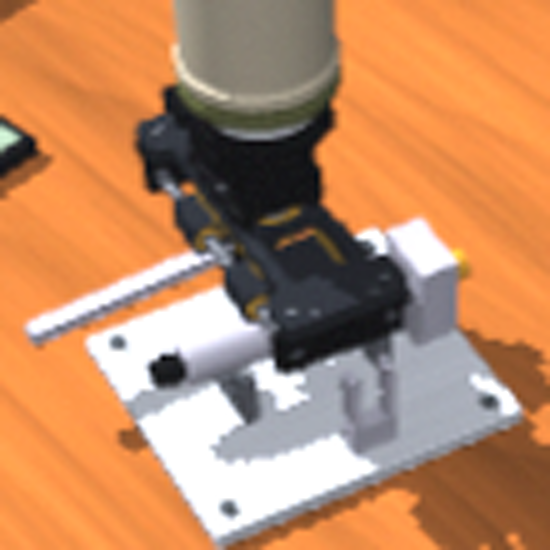

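Call:
apply_moves(plan=[[0,0,0.1,0,0,0],[0,0,0.2,0,0,0],[0,0,0.3,0,0,0],[0,0,0.4,0,0,0],[0,0,0.45,0,0,0],[0,0,0.45,0,0,0],[0,0,0.45,0,0,0]])

```text
clock: 17.4
eef_pos: [532.2, 136.8, 32.9]
ee_rot: [-3.141, -0.0, -0.179]
wrist_force: [0.1, 0.8, -2.7]
finger_gap: 25.1
```

```bash
python3 upd.py 0 0 .45 0
```

```text
cmd [ 5.32254e+02  1.36795e+02  3.28760e+01 -1.79000e-01] meas [532.19 136.81  32.89] [-3.1414 -0.     -0.1792] F [ 0.15  0.79 -2.66] M [-0.    0.19  0.02] t 17.4 25.102954641304734
```

Call:
apply_moves(plan=[[0,0,0.05,0,0,0],[0,0,0.1,0,0,0],[0,0,0.15,0,0,0],[0,0,0.15,0,0,0],[0,0,0.15,0,0,0]])

```text
clock: 17.82
eef_pos: [532.5, 136.9, 31.9]
ee_rot: [-3.141, -0.0, -0.179]
wrist_force: [-2.5, 0.1, 5.7]
finger_gap: 25.3
```

```bash
python3 upd.py 0 0 .15 0
```

```text
cmd [ 5.32254e+02  1.36795e+02  3.13760e+01 -1.79000e-01] meas [532.49 136.87  31.92] [-3.141e+00 -4.000e-04 -1.789e-01] F [-2.46  0.14  5.68] M [-0.05  0.65  0.19] t 17.8167 25.338235702848518
```

Call:
apply_moves(plan=[[0,0,-0.04,0,0,0],[0,0,-0.04,0,0,0],[0.15,0,-0.04,0,0,0],[0.4,0,-0.04,0,0,0],[0.65,0,-0.04,0,0,0],[0.9,0,-0.04,0,0,0],[1.0,0,-0.04,0,0,0],[1.0,0,-0.04,0,0,0],[1.0,0,-0.04,0,0,0]])

```text
clock: 18.57
eef_pos: [541.5, 135.4, 31.7]
ee_rot: [-3.141, 0.001, -0.178]
wrist_force: [-4.5, 1.6, 5.6]
finger_gap: 25.3
```

```bash
python3 upd.py 1 0 -.04 0
```

```text
cmd [ 5.42095e+02  1.35015e+02  3.17760e+01 -1.79000e-01] meas [541.49 135.35  31.7 ] [-3.1414e+00  1.5000e-03 -1.7840e-01] F [-4.5   1.6   5.55] M [0.21 1.14 0.38] t 18.5667 25.296874122543255
```

Call:
apply_moves(plan=[[0,0,-0.05,0,0,0],[0.1,0,-0.05,0,0,0],[0.3,0,-0.05,0,0,0],[0.5,0,-0.05,0,0,0],[0.5,0,-0.05,0,0,0],[0.5,0,-0.05,0,0,0]])

```text
clock: 19.07
eef_pos: [547.5, 134.1, 32.2]
ee_rot: [-3.141, -0.001, -0.179]
wrist_force: [0.9, 1.6, -1.5]
finger_gap: 25.1
```

```bash
python3 upd.py .5 0 -.05 0
```

```text
cmd [ 5.47015e+02  1.34125e+02  3.22760e+01 -1.79000e-01] meas [547.47 134.07  32.25] [-3.1414e+00 -9.0000e-04 -1.7940e-01] F [ 0.86  1.64 -1.5 ] M [0.44 0.09 0.12] t 19.0667 25.06252612316942
```

Call:
apply_moves(plan=[[0.1,0,0,0,0,0],[0.25,0,0,0,0,0],[0.4,0,0,0,0,0],[0.5,0,0,0,0,0],[0.6,0,0,0,0,0],[0.6,0,0,0,0,0],[0.6,0,0,0,0,0]])

```text
clock: 19.65
eef_pos: [553.1, 133.0, 32.3]
ee_rot: [-3.142, -0.001, -0.179]
wrist_force: [-0.4, 2.0, 0.4]
finger_gap: 24.9
```

```bash
python3 upd.py .6 0 0 0
python3 - <<'E'
from h import *
i=cams.get_image('side');cv2.imwrite('pics/side12.png',i); 
i=cv2.convertScaleAbs(i,alpha=1.5,beta=10)
crop('t',i,240,110,110,110,5,'pics/s12.png')
i=cams.get_image('top');cv2.imwrite('pics/top12.png',i); 
crop('t',i,225,130,110,110,5,'pics/t12.png')
E
```

```text
cmd [ 5.52919e+02  1.33056e+02  3.22760e+01 -1.79000e-01] meas [553.12 132.95  32.26] [-3.1415e+00 -6.0000e-04 -1.7930e-01] F [-0.36  2.05  0.36] M [0.41 0.29 0.14] t 19.65 24.940130339998415
```

View pics/s12.png

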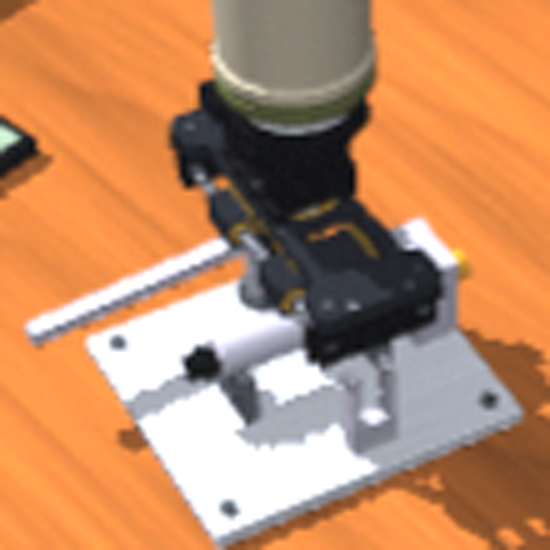

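View pics/t12.png

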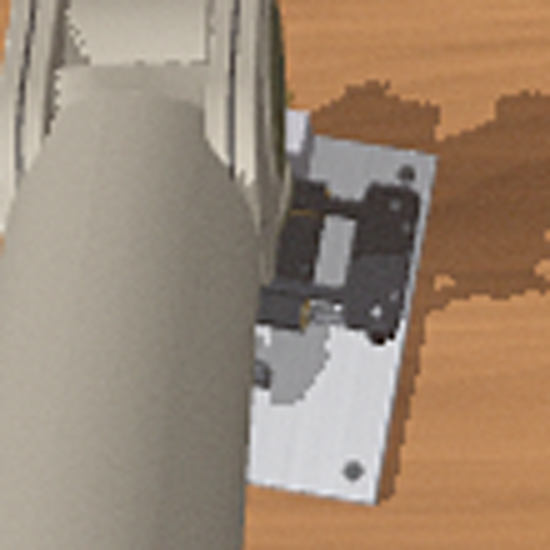

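Call:
apply_moves(plan=[[0.05,0,0,0,0,0],[0.1,0,0,0,0,0],[0.15,0,0,0,0,0],[0.2,0,0,0,0,0],[0.2,0,0,0,0,0],[0.2,0,0,0,0,0]])

```text
clock: 20.25
eef_pos: [554.8, 132.7, 32.3]
ee_rot: [-3.141, -0.0, -0.179]
wrist_force: [-2.4, 2.9, 1.1]
finger_gap: 25.1
```

```bash
python3 upd.py .2 0 0 0
```

```text
cmd [ 5.54887e+02  1.32700e+02  3.22760e+01 -1.79000e-01] meas [554.84 132.67  32.25] [-3.1415 -0.     -0.1792] F [-2.45  2.87  1.15] M [0.43 0.58 0.11] t 20.25 25.082654808042506
```

Call:
apply_moves(plan=[[0,-0.03,-0.02,0,0,0],[0.05,-0.03,-0.02,0,0,0],[0.1,-0.03,-0.02,0,0,0],[0.15,-0.03,-0.02,0,0,0],[0.15,-0.03,-0.02,0,0,0],[0.15,-0.03,-0.02,0,0,0]])

```text
clock: 20.75
eef_pos: [556.3, 132.4, 32.4]
ee_rot: [3.141, 0.0, -0.179]
wrist_force: [-1.6, 0.6, -1.1]
finger_gap: 25.2
```

```bash
python3 upd.py .15 -.03 -.02 0
```

```text
cmd [ 5.56416e+02  1.32728e+02  3.24760e+01 -1.79000e-01] meas [556.28 132.45  32.38] [ 3.1414e+00  1.0000e-04 -1.7940e-01] F [-1.61  0.63 -1.11] M [0.04 0.52 0.01] t 20.75 25.22314038157918
```

Call:
apply_moves(plan=[[0.05,0,0,0,0,0],[0.1,0,0,0,0,0],[0.15,0,0,0,0,0],[0.15,0,0,0,0,0],[0.15,0,0,0,0,0]])

```text
clock: 21.17
eef_pos: [556.4, 132.4, 32.3]
ee_rot: [3.141, 0.003, -0.179]
wrist_force: [-8.3, 1.1, 6.0]
finger_gap: 25.0
```

```bash
python3 upd.py .15 0 0 0
```

```text
cmd [ 5.57892e+02  1.32461e+02  3.24760e+01 -1.79000e-01] meas [556.36 132.4   32.26] [ 3.1412  0.0032 -0.1791] F [-8.26  1.09  5.96] M [0.11 2.16 0.11] t 21.1667 25.03022661902514
```

Call:
apply_moves(plan=[[0.03,0,-0.03,0,0,0],[0.06,0,-0.05,0,0,0],[0.06,0,-0.05,0,0,0],[0.06,0,-0.05,0,0,0]])

```text
clock: 21.5
eef_pos: [556.4, 132.4, 32.3]
ee_rot: [3.141, 0.004, -0.179]
wrist_force: [-9.6, 0.0, 2.1]
finger_gap: 24.8
```

```bash
python3 upd.py .06 0 -.05 0
```

```text
cmd [ 5.58483e+02  1.32354e+02  3.29760e+01 -1.79000e-01] meas [556.37 132.39  32.29] [ 3.1409  0.0043 -0.179 ] F [-9.61  0.03  2.14] M [0.17 2.3  0.05] t 21.5 24.7696737034945
```

Call:
apply_moves(plan=[[0.04,0,-0.03,0,0,0],[0.08,0,-0.04,0,0,0],[0.08,0,-0.04,0,0,0],[0.08,0,-0.04,0,0,0]])

```text
clock: 21.83
eef_pos: [556.3, 132.4, 32.3]
ee_rot: [3.141, 0.006, -0.179]
wrist_force: [-11.7, 1.8, 2.5]
finger_gap: 25.0
```

```bash
python3 upd.py .08 0 -.04 0
```

```text
cmd [ 5.59270e+02  1.32212e+02  3.33760e+01 -1.79000e-01] meas [556.33 132.39  32.3 ] [ 3.1405  0.0059 -0.1787] F [-11.66   1.76   2.48] M [0.27 2.71 0.08] t 21.8333 24.982825357159953
```

Call:
apply_moves(plan=[[0.04,0,-0.02,0,0,0],[0.08,0,-0.04,0,0,0],[0.08,0,-0.04,0,0,0],[0.08,0,-0.04,0,0,0],[0.08,0,-0.04,0,0,0],[0.08,0,-0.04,0,0,0],[0.08,0,-0.04,0,0,0],[0.08,0,-0.04,0,0,0],[0.08,0,-0.04,0,0,0],[0.08,0,-0.04,0,0,0]])

```text
clock: 22.67
eef_pos: [556.4, 132.4, 32.3]
ee_rot: [3.14, 0.007, -0.178]
wrist_force: [-13.8, 2.2, 2.6]
finger_gap: 25.4
```

```bash
python3 upd.py .08 0 -.04 0
python3 - <<'E'
from h import *
i=cams.get_image('side');cv2.imwrite('pics/side13.png',i); 
i=cv2.convertScaleAbs(i,alpha=1.5,beta=10)
crop('t',i,240,110,110,110,5,'pics/s13.png')
E
```

```text
cmd [ 5.60057e+02  1.32070e+02  3.37760e+01 -1.79000e-01] meas [556.35 132.42  32.32] [ 3.1403  0.0074 -0.1785] F [-13.76   2.24   2.65] M [0.41 3.17 0.08] t 22.6667 25.364030454255698
```

View pics/s13.png

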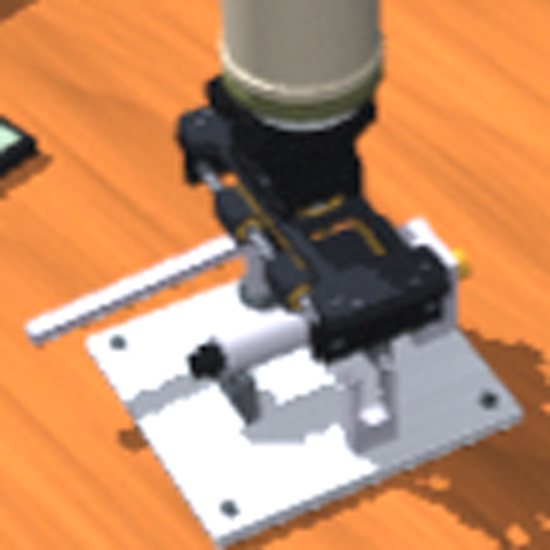

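Call:
apply_moves(plan=[[0.05,0,-0.02,0,0,0],[0.05,0,-0.03,0,0,0],[0.05,0,-0.03,0,0,0],[0.05,0,-0.03,0,0,0],[0.05,0,-0.03,0,0,0],[0.05,0,-0.03,0,0,0],[0.05,0,-0.03,0,0,0]])

```text
clock: 23.3
eef_pos: [556.4, 132.4, 32.4]
ee_rot: [3.14, 0.008, -0.178]
wrist_force: [-14.7, 1.0, 1.0]
finger_gap: 24.9
```

```bash
python3 upd.py .05 0 -.03 0
```

```text
cmd [ 5.60549e+02  1.31981e+02  3.40760e+01 -1.79000e-01] meas [556.38 132.38  32.36] [ 3.1401  0.0084 -0.1784] F [-14.72   1.01   0.97] M [0.46 3.38 0.02] t 23.3 24.88501895118152
```

Call:
apply_moves(plan=[[-0.1,0,0.05,0,0,0],[-0.2,-0.02,0.1,0,0,0],[-0.3,-0.03,0.13,0,0,0],[-0.3,-0.03,0.13,0,0,0],[-0.3,-0.03,0.13,0,0,0]])

```text
clock: 23.72
eef_pos: [556.3, 132.4, 32.3]
ee_rot: [3.141, 0.002, -0.179]
wrist_force: [-5.9, -0.5, 1.1]
finger_gap: 25.1
```

```bash
python3 upd.py -.3 -.03 .13 0
```

```text
cmd [ 5.57651e+02  1.32810e+02  3.27760e+01 -1.79000e-01] meas [556.35 132.42  32.31] [ 3.1408e+00  2.4000e-03 -1.7920e-01] F [-5.86 -0.51  1.11] M [-0.09  1.56  0.11] t 23.7167 25.096865843946684
```

Call:
apply_moves(plan=[[0,0,0,0,0,0],[0,0,0,0,0,0],[0,0,0,0,0,0],[0,0,0,0,0,0],[0,0,0,0,0,0]], grip=4.5)

```text
clock: 24.13
eef_pos: [557.9, 132.7, 32.9]
ee_rot: [-3.141, -0.001, -0.179]
wrist_force: [0.1, -0.0, -0.3]
finger_gap: 43.4
```

```bash
python3 upd.py 0 0 0 0
```

```text
cmd [ 5.57651e+02  1.32810e+02  3.27760e+01 -1.79000e-01] meas [557.93 132.68  32.91] [-3.1414e+00 -7.0000e-04 -1.7940e-01] F [ 0.15 -0.05 -0.34] M [-0.01  0.15 -0.03] t 24.1333 43.36550492990758
```

```bash
python3 go.py 569.8 203.4 110 -.108
```

```text
cmd [557.6505792181927, 132.80985608912096, 32.776, -0.1790000000000001] row [-0.061, -7.163, -7.722] rz -0.071
```

Call:
apply_moves(plan=[[0,0,-1,0,0,0],[0,0,-3,0,0,0],[0,0,-6,0,0,0],[0,0,-9,0,0,0],[0,0,-11,0,0,0],[0,0,-12,0,0,0],[0,0,-12,0,0,0],[0,0,-12,0,0,0]])

```text
clock: 24.8
eef_pos: [557.4, 132.9, 152.4]
ee_rot: [-3.141, 0.0, -0.179]
wrist_force: [0.1, 0.1, 0.2]
finger_gap: 44.9
```

```bash
python3 upd.py 0 0 -12 0;  python3 go.py 569.8 203.4 110 -.108
python3 - <<'E'
from h import *
i=cams.get_image('side');cv2.imwrite('pics/side14.png',i); 
crop('t',i,250,110,100,110,5.4,'pics/s14.png')
i=cams.get_image('top');cv2.imwrite('pics/top14.png',i)
E
```

```text
cmd [ 5.57651e+02  1.32810e+02  1.52776e+02 -1.79000e-01] meas [557.37 132.94 152.43] [-3.1411e+00  1.0000e-04 -1.7890e-01] F [0.09 0.13 0.22] M [-0.05  0.15  0.04] t 24.8 44.90764382111519
cmd [557.6505792181927, 132.80985608912096, 152.776, -0.1790000000000001] row [-0.061, -7.163, 4.278] rz -0.071
```

View pics/s14.png

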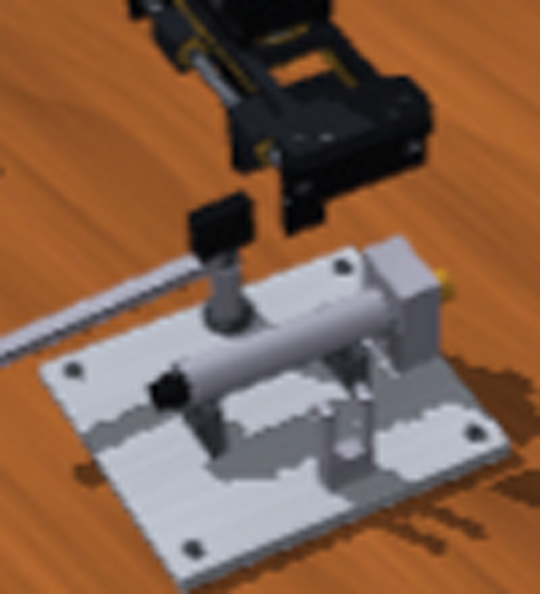

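Call:
apply_moves(plan=[[0,-2,0,0,0,-0.02],[0,-5,0,0,0,-0.05],[-0.06,-7.16,0,0,0,-0.071],[-0.06,-7.16,0,0,0,-0.071],[-0.06,-7.16,0,0,0,-0.071],[-0.06,-7.16,3,0,0,-0.071],[-0.06,-7.16,5,0,0,-0.071],[-0.06,-7.16,7,0,0,-0.071],[-0.06,-7.16,8.4,0,0,-0.071],[-0.06,-7.16,8.8,0,0,-0.071],[-0.06,-7.16,8.8,0,0,-0.071],[-0.06,-7.16,8.8,0,0,-0.071],[-0.06,-7.16,8.8,0,0,-0.071]])

```text
clock: 25.98
eef_pos: [570.5, 203.4, 65.9]
ee_rot: [-3.141, -0.001, -0.108]
wrist_force: [0.4, 0.2, -0.6]
finger_gap: 44.9
```

```bash
python3 upd.py -.06 -7.16 8.8 -.071
```

```text
cmd [ 5.69808e+02  2.03373e+02  6.47760e+01 -1.08000e-01] meas [570.51 203.35  65.95] [-3.1406e+00 -1.4000e-03 -1.0850e-01] F [ 0.38  0.22 -0.63] M [0.   0.17 0.  ] t 25.9833 44.89657823940369
```

Call:
apply_moves(plan=[[0,0,0,0,0,0],[0,0,0,0,0,0],[0,0,0,0,0,0],[0,0,0,0,0,0],[0,0,0,0,0,0],[0,0,0,0,0,0],[0,0,0,0,0,0]], grip=0.5, squeeze=12)

```text
clock: 26.57
eef_pos: [569.8, 203.3, 64.8]
ee_rot: [-3.141, -0.0, -0.108]
wrist_force: [-0.2, 0.4, 0.7]
finger_gap: 13.8
```

```bash
python3 upd.py 0 0 0 0
```

```text
cmd [ 5.69808e+02  2.03373e+02  6.47760e+01 -1.08000e-01] meas [569.77 203.33  64.81] [-3.1415e+00 -1.0000e-04 -1.0830e-01] F [-0.22  0.36  0.67] M [ 0.01  0.22 -0.06] t 26.5667 13.778254587715463
```

Call:
apply_moves(plan=[[0,0,0,0,0,0],[0,0,0,0,0,0],[0,0,-0.3,0,0,0],[0,0,-0.8,0,0,0],[0,0,-1.3,0,0,0],[0,0,-1.8,0,0,0],[0,0,-2.3,0,0,0],[0,0,-2.7,0,0,0],[0,0,-2.7,0,0,0],[0,0,-2.7,0,0,0]], squeeze=45)

```text
clock: 27.4
eef_pos: [569.7, 203.3, 91.7]
ee_rot: [-3.141, -0.0, -0.108]
wrist_force: [4.1, 1.5, -10.0]
finger_gap: 13.7
```

```bash
python3 upd.py 0 0 -2.7 0;python3 - <<'E'
from h import *
i=cams.get_image('side');cv2.imwrite('pics/side15.png',i); 
crop('t',i,230,110,110,110,5.4,'pics/s15.png')
E
```

```text
cmd [ 5.69808e+02  2.03373e+02  9.17760e+01 -1.08000e-01] meas [569.66 203.33  91.7 ] [-3.1415 -0.     -0.1081] F [  4.08   1.47 -10.03] M [ 0.22 -0.79  0.01] t 27.4 13.656994631267281
```

View pics/s15.png

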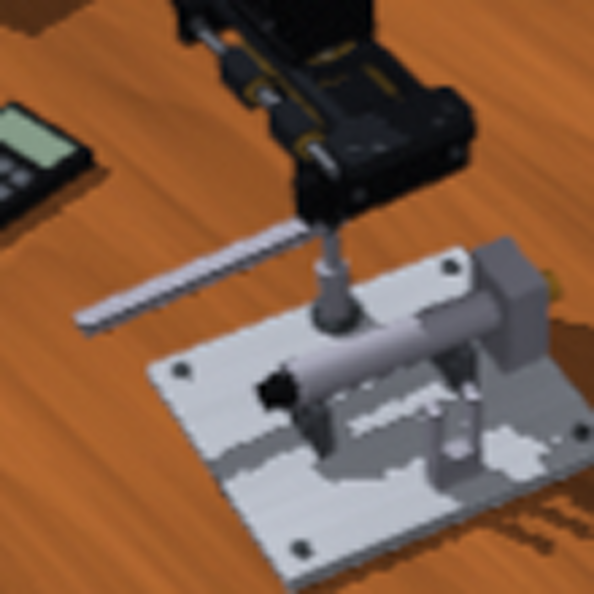

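Call:
apply_moves(plan=[[0,0,0,0,0,-0.05],[0,0,0,0,0,-0.15],[0,0,0,0,0,-0.25],[0,0,0,0,0,-0.35],[0,0,0,0,0,-0.45],[0,0,0,0,0,-0.55],[0,0,0,0,0,-0.65],[0,0,0,0,0,-0.75],[0,0,0,0,0,-0.85],[0,0,0,0,0,-0.95],[0,0,0,0,0,-1.05],[0,0,0,0,0,-1.15],[0,0,0,0,0,-1.25],[0,0,0,0,0,-1.35],[0,0,0,0,0,-1.42],[0,0,0,0,0,-1.47],[0,0,0,0,0,-1.49],[0,0,0,0,0,-1.5],[0,0,0,0,0,-1.5],[0,0,0,0,0,-1.5]])

```text
clock: 29.12
eef_pos: [569.7, 203.3, 91.6]
ee_rot: [3.142, 0.0, 1.391]
wrist_force: [3.7, 2.0, -9.3]
finger_gap: 13.7
```

```bash
python3 upd.py 0 0 0 -1.5;python3 - <<'E'
from h import *
i=cams.get_image('side');cv2.imwrite('pics/side16.png',i); 
crop('t',i,250,110,100,110,5.4,'pics/s16.png')
i=cams.get_image('top');cv2.imwrite('pics/top16.png',i); 
crop('t',i,225,130,100,110,5.4,'pics/t16.png')
E
```

```text
cmd [569.808 203.373  91.776   1.392] meas [569.75 203.26  91.63] [3.1416 0.     1.3905] F [ 3.72  1.99 -9.33] M [ 0.34 -0.91 -0.06] t 29.1167 13.67617418105523
```

View pics/s16.png

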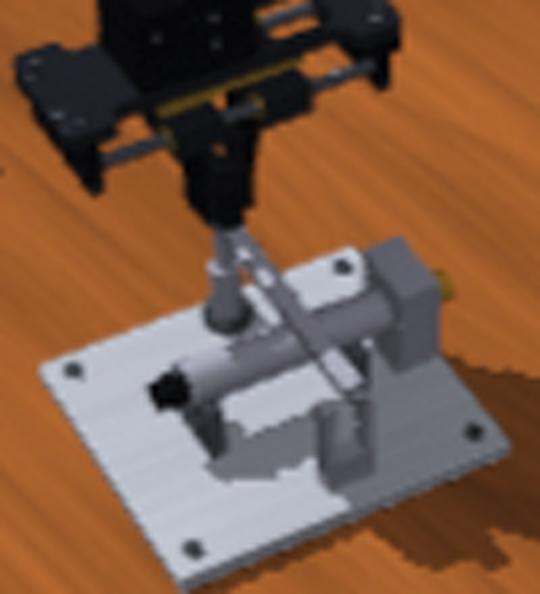

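View pics/t16.png

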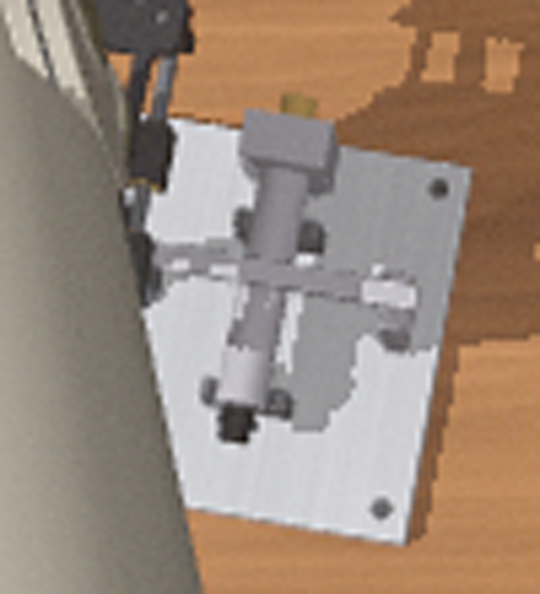

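Call:
apply_moves(plan=[[0,0,0.2,0,0,0],[0,0,0.5,0,0,0],[0,0,0.8,0,0,0],[0,0,1.0,0,0,0],[0,0,1.15,0,0,0],[0,0,1.3,0,0,0],[0,0,1.4,0,0,0],[0,0,1.4,0,0,0],[0,0,1.4,0,0,0]])

```text
clock: 29.97
eef_pos: [569.7, 203.3, 77.8]
ee_rot: [-3.142, -0.0, 1.392]
wrist_force: [3.1, 1.4, -8.4]
finger_gap: 13.8
```

```bash
python3 upd.py 0 0 1.4 0
```

```text
cmd [569.808 203.373  77.776   1.392] meas [569.73 203.28  77.8 ] [-3.1416e+00 -1.0000e-04  1.3918e+00] F [ 3.11  1.4  -8.36] M [ 0.17 -0.71 -0.15] t 29.9667 13.789009751921816
```

Call:
apply_moves(plan=[[0,0,0.1,0,0,0],[0,0,0.2,0,0,0],[0,0,0.3,0,0,0],[0,0,0.4,0,0,0],[0,0,0.4,0,0,0],[0,0,0.4,0,0,0]])

```text
clock: 30.47
eef_pos: [569.7, 203.3, 73.7]
ee_rot: [-3.142, -0.0, 1.392]
wrist_force: [3.1, 1.2, -6.2]
finger_gap: 13.6
```

```bash
python3 upd.py 0 0 .4 0
```

```text
cmd [569.808 203.373  73.776   1.392] meas [569.73 203.3   73.73] [-3.1416 -0.      1.3918] F [ 3.07  1.17 -6.16] M [ 0.14 -0.63 -0.15] t 30.4667 13.569986651557626
```

Call:
apply_moves(plan=[[0,0,0.03,0,0,0],[0,0,0.06,0,0,0],[0,0,0.09,0,0,0],[0,0,0.09,0,0,0],[0,0,0.09,0,0,0]])

```text
clock: 30.88
eef_pos: [569.8, 203.3, 72.9]
ee_rot: [3.142, -0.0, 1.392]
wrist_force: [2.4, 1.2, -6.4]
finger_gap: 13.9
```

```bash
python3 upd.py 0 0 .09 0
```

```text
cmd [569.808 203.373  72.876   1.392] meas [569.76 203.28  72.89] [ 3.1415e+00 -1.0000e-04  1.3918e+00] F [ 2.39  1.16 -6.39] M [ 0.14 -0.59 -0.12] t 30.8833 13.895221618777388
```

Call:
apply_moves(plan=[[0,0,0.02,0,0,0],[0,0,0.04,0,0,0],[0,0,0.05,0,0,0],[0,0,0.05,0,0,0]])

```text
clock: 31.22
eef_pos: [569.8, 203.3, 72.6]
ee_rot: [3.142, -0.0, 1.392]
wrist_force: [0.8, 0.8, -3.0]
finger_gap: 13.8
```

```bash
python3 upd.py 0 0 .05 0
```

```text
cmd [569.808 203.373  72.376   1.392] meas [569.77 203.33  72.59] [ 3.1416e+00 -2.0000e-04  1.3918e+00] F [ 0.75  0.75 -3.04] M [-0.08 -0.17 -0.15] t 31.2167 13.789795544461152
```

Call:
apply_moves(plan=[[0,0,0.01,0,0,0],[0,0,0.02,0,0,0],[0,0,0.02,0,0,0],[0,0,0.02,0,0,0],[0,0,0.02,0,0,0]])

```text
clock: 31.63
eef_pos: [569.8, 203.4, 72.4]
ee_rot: [3.141, -0.0, 1.392]
wrist_force: [-0.6, 0.5, 1.4]
finger_gap: 14.0
```

```bash
python3 upd.py 0 0 .02 0
```

```text
cmd [569.808 203.373  72.176   1.392] meas [569.8  203.41  72.38] [ 3.1415e+00 -3.0000e-04  1.3919e+00] F [-0.64  0.52  1.42] M [-0.16  0.05 -0.17] t 31.6333 14.033111069936558
```

Call:
apply_moves(plan=[[0,0,-0.01,0,0,0],[0,0,-0.01,0,0,0],[0,0,-0.01,0,0,0],[0,0,-0.01,0,0,0],[0,0,-0.01,0,0,0],[0,0,-0.01,0,0,0]], grip=4.5)

```text
clock: 32.13
eef_pos: [569.7, 203.3, 72.2]
ee_rot: [-3.142, -0.0, 1.392]
wrist_force: [1.2, 0.8, 0.0]
finger_gap: 42.3
```

```bash
python3 upd.py 0 0 -.01 0
```

```text
cmd [569.808 203.373  72.276   1.392] meas [569.71 203.29  72.24] [-3.1415 -0.      1.3918] F [1.18 0.8  0.02] M [-0.08  0.09  0.  ] t 32.1333 42.25019883095248
```

Call:
apply_moves(plan=[[0,0,-0.5,0,0,0],[0,0,-2,0,0,0],[0,0,-4,0,0,0],[0,0,-7,0,0,0],[0,0,-10,0,0,0],[-3,0,-12,0,0,0],[4,-2,-12,0,0,0],[8,-6,-12,0,0,0],[12,-10,-12,0,0,0],[15,-14,-12,0,0,0],[15,-14,-12,0,0,0],[15,-14,-12,0,0,0],[15,-14,-12,0,0,0],[15,-14,-12,0,0,0]])

```text
clock: 33.3
eef_pos: [457.7, 377.2, 192.5]
ee_rot: [-3.142, -0.0, 1.395]
wrist_force: [0.5, -0.8, -0.1]
finger_gap: 45.0
```

```bash
python3 upd.py 15 -14 -12 0;python3 - <<'E'
from h import *
i=cams.get_image('side');cv2.imwrite('pics/side17.png',i); 
crop('t',i,250,125,100,100,6,'pics/s17.png')
i=cams.get_image('top');cv2.imwrite('pics/top17.png',i); 
crop('t',i,225,140,100,100,6,'pics/t17.png')
E
```

```text
cmd [458.717 375.88  192.276   1.392] meas [457.66 377.16 192.55] [-3.1416e+00 -3.0000e-04  1.3951e+00] F [ 0.47 -0.84 -0.07] M [-0.08 -0.06  0.01] t 33.3 44.97608025328066
```

View pics/s17.png

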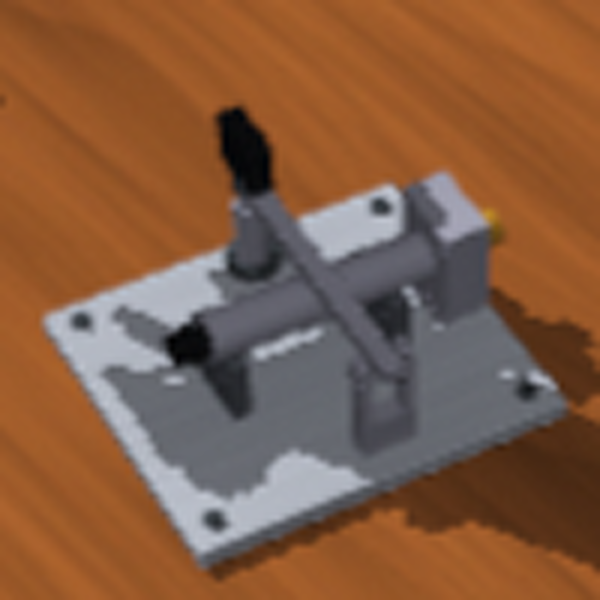

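View pics/t17.png

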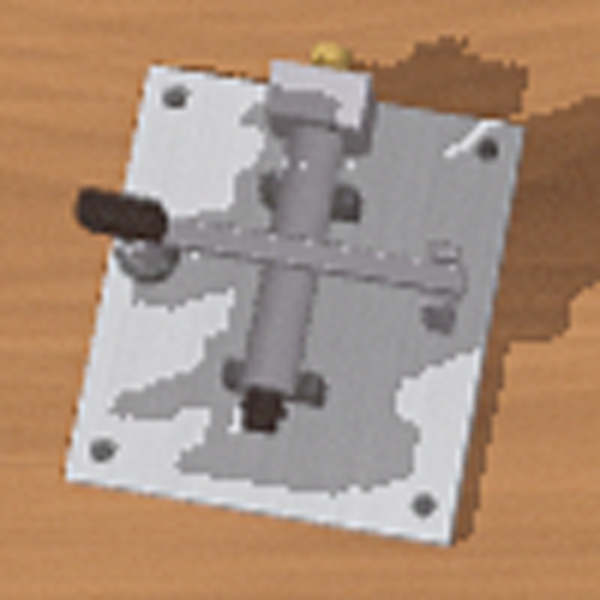

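View pics/top17.png

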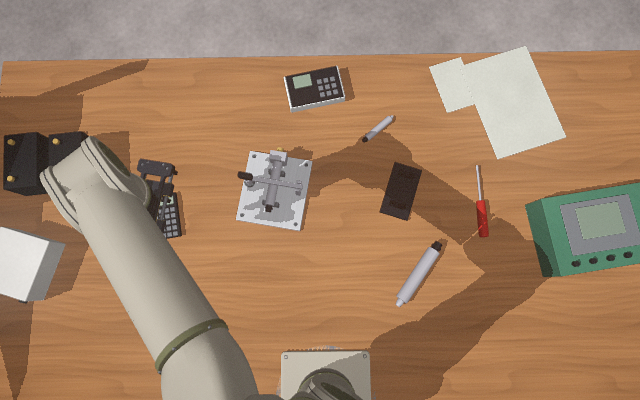

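Run:
```python
from ov import *
p=[558,132.2,-.179]
B=[box((-60,60),(-13,13),(50,50)),box((-60,60),(0,0),(37,63)),box((60,84),(-22,22),(12,76)),box((-6,6),(-80,72),(62.5,72.5))]
overlay(p,cv2.imread('pics/top17.png'),'top',225,140,100,100,6,'pics/ft.png',B,(0,.42))
overlay(p,cv2.imread('pics/side17.png'),'side',250,125,100,100,6,'pics/fs.png',B,(.36,-.39))
a=cv2.imread('pics/ft.png');b=cv2.imread('pics/fs.png')
cv2.imwrite('pics/f.png',cv2.resize(np.hstack([a[:450,:450],b[50:500,100:550]]),(800,400)))
```

```text
(no output)
```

View pics/f.png

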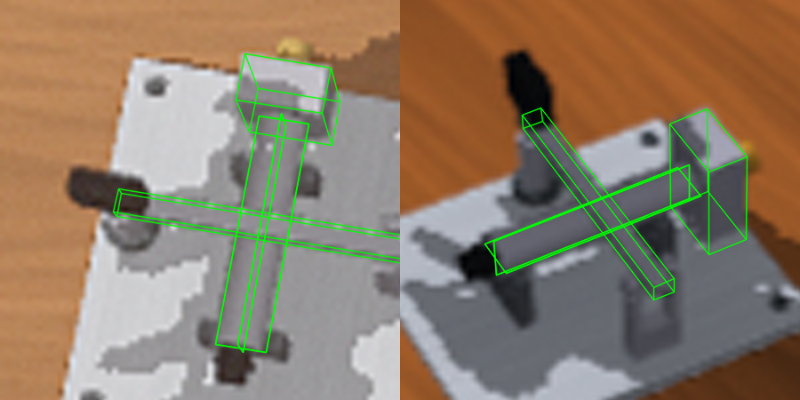

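The side and top overlays both match: the probe lies on the seat with its shoulder against the port, and the bar is across it in the fork at about 7.6 mm of lift. I'm handing in.

```bash
python3 -c "
from station import ticket,telemetry
print(ticket.job_done(),telemetry.read_state()['clock'])"
```

```text
the job is handed in; nothing more can be done
the job is handed in; nothing more can be done
```

The job is done and handed in at about 33 s of the 67 s allowed; no verdict was reported.

- **Bar aside:** I lifted the bar about 27 mm, turned it about 1.5 rad aside and let it down there.
- **Probe in place:** I took the middle-sized probe from its rest (gap 25 mm in the jaws, about 2.8 N), laid it in the cradle and slid it home. I held it there for over a second at 12 to 15 N measured at the wrist. Cradle drag takes an estimated 2 to 3 N of that, so about 10 to 13 N reached the port.
- **Bar back:** I turned the bar back and eased it down in small steps. It met the probe at about 7.8 mm of lift and came to rest at about 7.6 mm. The bar pressed on the probe with an estimated 7 to 9 N.

**Last checks:**
- Overlays of the expected geometry on both camera views matched to about a pixel (2 to 3 mm): the probe on the seat with its shoulder against the port, the bar in the fork.
- The gripper was clear of everything, and the wrist force was under 1 N.
- The screwdriver looked unmoved. The calculator was partly hidden behind the arm in the last top view, and I did not come near it.

**What disagreed:** The reported tool height was about 24 mm too low. I saw it in the images and confirmed it by touching the fingertips lightly to the bare bench, at about 31 N on the wrist. All later heights allow for it. The first grip on the handle was about 14 mm deep at the top of the block, but it held.

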